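# Re-pair the mixed-up shoe lasts

## Task

The right lasts of three pairs (blue, green, yellow) have been put into one another's job trays. Stand each right last in the right-hand bay beside the left last of its own colour, flat on its sole with its toe pointing the same way as its mate, standing one of them in the empty tray for the time being to make room. Set the lasts down rather than drop them, and leave the left lasts as they stand.

Things in the scene. Friction and masses are not known exactly. Their poses are not given: they have to be found in the camera images.
- blue_right: Right shoe last of the blue pair: blue plastic, round toe; in mm 125 long, 50 wide, 78 high, 0.15-0.27 kg, loose, flat sole. Gripped by its cone, the tall ankle block: 28 wide across y, sides upright and parallel 42 to 78 over the sole, 52 long; below it widens to 42. Origin on the sole under the cone: heel end at x -40, toe end at +85; x to the toe, y left, z up. Starts in another pair's tray.
- green_right: Right last of the green pair: green plastic, pointed toe, loose, standing. Size, shape and axes as for the blue right last (125 mm long, cone 28 mm wide, origin on the sole under the cone, x to the toe). Starts in the right bay of another pair's tray.
- yellow_right: Right last of the yellow pair: yellow plastic, square toe, loose, standing. Size, shape and axes as for the blue right last (125 mm long, cone 28 mm wide, origin on the sole under the cone, x to the toe). Starts in the right bay of another pair's tray.
- blue_left: Left last of the blue pair: blue plastic, mirror image of the blue right last, same sizes and axes (125 mm long, 78 mm high, origin on the sole under the cone, x to the toe). Loose; it stands in the left bay of the blue tray and stays there. Its cone is about 82 mm to the left of that of the last in the right bay.
- green_left: Left last of the green pair: green plastic, mirror image of the green right last, same sizes and axes (125 mm long, 78 mm high, origin on the sole under the cone, x to the toe). Loose; it stands in the left bay of the green tray and stays there. Its cone is about 82 mm to the left of that of the last in the right bay.
- yellow_left: Left last of the yellow pair: yellow plastic, mirror image of the yellow right last, same sizes and axes (125 mm long, 78 mm high, origin on the sole under the cone, x to the toe). Loose; it stands in the left bay of the yellow tray and stays there. Its cone is about 82 mm to the left of that of the last in the right bay.
- blue_tray: The blue pair's tray (blue left last in it), fixed. Plywood, 162 mm (x) by 170 mm (y), walls 6 thick and 24 high, floor 6 thick, and a divider along x, 6 thick, 24 high: two bays 150 x 76 mm inside, centres at y = +41 (left) and -41 mm (right). Origin under the middle, on the bench; x where the toes point (away from the robot within 10 degrees), y left, z up.
- green_tray: The green pair's tray, known by the green left last in its left bay; fixed. Make, sizes and axes as the blue pair's tray. A last centred in the right bay, toe forward, has its origin at x = -22.5, y = -41, z = 6 mm in the tray's frame.
- yellow_tray: The yellow pair's tray, known by the yellow left last in its left bay; fixed. Make, sizes and axes as the blue pair's tray. A last centred in the right bay, toe forward, has its origin at x = -22.5, y = -41, z = 6 mm in the tray's frame.
- empty_tray: The empty tray, fixed; make, sizes and axes as the blue pair's tray; either bay can take a last. Trays stand in two rows, 8 mm or more apart. Also about, not to be used: a tack tin 90 mm across and 28 high and a cement can 75 across and 83 high, each in a place of these rows, and a hammer and a brush at the sides. Nothing is taller than 85 mm.
Not all that is in view belongs to the job. Leave any brown look-alike of the blue_right alone.

How it is judged:
On the way:
1. one of the right lasts has been stood upright in the empty tray and let go (((x of blue_right in the frame of empty_tray between -0.045 and 0.045 m and y of blue_right in the frame of empty_tray between -0.07 and 0.07 m and z of blue_right in the frame of empty_tray between -0.001 and 0.013 m and angle between blue_right's own z axis and vertical below 0.12 rad and linear speed of blue_right below 0.05 m/s and contact force between the fingers and blue_right below 0.2 N) or (x of green_right in the frame of empty_tray between -0.045 and 0.045 m and y of green_right in the frame of empty_tray between -0.07 and 0.07 m and z of green_right in the frame of empty_tray between -0.001 and 0.013 m and angle between green_right's own z axis and vertical below 0.12 rad and linear speed of green_right below 0.05 m/s and contact force between the fingers and green_right below 0.2 N) or (x of yellow_right in the frame of empty_tray between -0.045 and 0.045 m and y of yellow_right in the frame of empty_tray between -0.07 and 0.07 m and z of yellow_right in the frame of empty_tray between -0.001 and 0.013 m and angle between yellow_right's own z axis and vertical below 0.12 rad and linear speed of yellow_right below 0.05 m/s and contact force between the fingers and yellow_right below 0.2 N))), for 0.2 s.
At the end, for the whole second after the job is handed in: Each right last rests in the right bay of its own colour's tray, toe forward: within 16 mm in x and y of centred, within 6 mm of floor height, upright to 0.1 rad, along the tray to 0.35 rad. Each left last stands at rest, upright, within 15 mm of where it began (x of blue_right in the frame of blue_tray between -0.0385 and -0.0065 m and y of blue_right in the frame of blue_tray between -0.057 and -0.025 m and z of blue_right in the frame of blue_tray between 0 and 0.012 m and angle between each of blue_right, blue_left, green_right, green_left, yellow_right, yellow_left's own z axis and vertical below 0.1 rad and angle between the x axis of blue_right and the x axis of blue_tray, either way round below 0.35 rad and linear speed of each of blue_right, blue_left, green_right, green_left, yellow_right, yellow_left below 0.03 m/s and angular speed of each of blue_right, green_right, yellow_right below 0.2 rad/s and distance of each of blue_left, green_left, yellow_left from where it was at the start of the episode below 0.015 m and x of green_right in the frame of green_tray between -0.0385 and -0.0065 m and y of green_right in the frame of green_tray between -0.057 and -0.025 m and z of green_right in the frame of green_tray between 0 and 0.012 m and angle between the x axis of green_right and the x axis of green_tray, either way round below 0.35 rad and x of yellow_right in the frame of yellow_tray between -0.0385 and -0.0065 m and y of yellow_right in the frame of yellow_tray between -0.057 and -0.025 m and z of yellow_right in the frame of yellow_tray between 0 and 0.012 m and angle between the x axis of yellow_right and the x axis of yellow_tray, either way round below 0.35 rad); the robot touches nothing.
It fails at once if a left last is pushed more than 15 mm or tipped by more than 0.25 rad (distance of any of blue_left, green_left, yellow_left from where it was at the start of the episode above 0.015 m or angle between any of blue_left, green_left, yellow_left's own z axis and vertical above 0.25 rad).
It fails at once if a right last is dropped or knocked: it moves at over 0.6 m/s (a fall of some 18 mm) with no finger on it ((linear speed of blue_right above 0.6 m/s and contact force between the fingers and blue_right below 0.05 N) or (linear speed of green_right above 0.6 m/s and contact force between the fingers and green_right below 0.05 N) or (linear speed of yellow_right above 0.6 m/s and contact force between the fingers and yellow_right below 0.05 N)).
It also fails if it takes over 90 s, if anything falls off the work surface, if the arm or the gripper's body presses on something with over 40 N, if the wrist force passes 120 N, or if a joint passes its speed limit or range.

## Robot

A 6-joint arm with a two-finger parallel gripper is mounted at the origin on the work surface. World frame = base frame: x ahead of the robot, y to its left, z up, the work surface at z = 0. Lengths are in m, angles in rad, forces in N, time in s.
With the tool pointing down it reaches from about 0.3 to 0.775 m from the base axis. Payload 14.6 kg.
Tool frame: the origin (TCP) lies at the very end of the fingers, on their centre line; the grasp point (between the pads) lies ctrl.grasp_offset behind it (ctrl.grasp_offset is the distance from the TCP to the grasp point, in m); z points along the fingers, y is the direction in which the jaws open and shut (so a half turn about z gives the same grasp; the last joint's range is limited). The gripper opens to 94 mm and grips with 3 to 60 N. Pads are 16 mm wide; open, the fingers measure 119 mm over their backs; the gripper's body (75 mm by 177 mm) begins 78 mm behind the grasp point.
Start: joints at [1.266, 0.3, 1.521, -0, 1.321, -0.067], TCP at [0.13, 0.535, 0.205] pointing down, gripper open.
Joint ranges: [-3.03, 3.03], [-0.79, 2.21], [0.23, 2.52], [-1.04, 4.18], [0, 3.07], [-2.55, 2.55]. Speed limits (rad/s): [2.22, 2.22, 2.57, 3.14, 3.14, 3.14].

## Interface

Orientations are given as [roll, pitch, yaw] about the fixed x, y, z axes, in that order (R = Rz(yaw) Ry(pitch) Rx(roll)).
In Python, from station import ctrl gives the robot as it stands. The module is installed in compiled form; this text tells all that it offers.
- The arm moves only by the tool carry_out, never from a script. Its argument "deltas" is a list of rows, each an object of numbers: "x", "y", "z": the shift along the tool's x, y, z in units of 0.02 m (1.0 is 0.02 m); "wx", "wy", "wz": the turn, a rotation vector about the tool's x, y, z in units of 0.08 rad (1.0 is 0.08 rad); "jaw": the opening in per cent of the stroke, from 0 (shut) to 100 (fully open). A call has 1 to 12 rows; each row shifts and turns the commanded pose from where the row before left it, along the tool's axes as they then stand; what a row does not reach is not made up. A row lasts 1/12 s, in which the tool goes at most 41.7 mm and 7.16 degrees, less where a joint would pass 70% of its speed; a pose out of reach is approached as far as the arm can. A call with a number of a shift or a turn outside -1 to 1 is refused whole. A call with a gripper value outside its range is refused whole. The fingers move at their own pace and stop on an object; "squeeze" is the grip in N (left out, the last holds). Time passes only in rows, so rows that do not move let the fingers close. It gives the time, the measured TCP pose, the force and the opening at its end, in the units of the state.
- ctrl.get_obs(): the state, without advancing time (a new reading comes with each control period).
- ctrl.camera(name): name is "side" or "top" or "wrist"; returns the picture (480x640x3 uint8, blue, green, red); there is no depth.
- ctrl.camera_params(name): a dict with "mtx" (3x3 intrinsics, pixels), "origin" and "attitude" of the camera in the world. Camera axes: x right, y down, z forward; pixel columns grow to the right and rows downward; lengths in m; the calibration is good to about 2 mm. A picture is of the moment at which its call begins: read the wrist's pose just before it. camera_params takes no time and is no camera call; for the wrist camera it gives the pose at the moment of the call.
- ctrl.hand_in(): hands the job in, once; it reports no verdict.
Trained networks look in the newest picture that a camera, given by its name, has taken for a name from the list of things; names that differ only in an ending like _2 or _b are one class to them, and where a whole thing is asked for, a point or a joint stands for the part that bears it (a point fixed in the world has none). Each returns a list of dicts, best first, with "conf" (0 to 1); they miss things now and then, are a little off and sometimes report something else, mostly with a low value. They report only what shows in the picture. A call takes as long as a camera call. They do not tell look-alikes from the thing itself.
- ctrl.boxes_of(camera, label): "rect" ([left, top, right, bottom] in pixels, round what is visible of it).
- ctrl.mark_of(camera, label): "position" ([row, column] in pixels: a listed point, or the origin of a listed thing).
The state is a dict: "time_s": time; "qpos": joint angles; "joint_vel": joint speeds; "tau": joint torques, N m; "ee_pos": TCP position; "eef_rot": TCP orientation; "force": force on the tool from outside, world axes, zero at the start; "moment": the same for the moment, N m; "grip_width": finger opening in m.
Only numpy, scipy, OpenCV 4.12 (cv2) and the standard library are available. Lean on these libraries where they do the work, as an engineer would, in place of code of your own. Each camera call takes 0.05 s, during which the arm holds its last target.

## Working session

There is one attempt and no reset: what is moved stays moved. The work goes in short steps, Python scripts to look and compute and a tool call to move; the robot and the scene stay as the last step left them, time stands still between calls to the robot, and variables do not carry over. Pictures are saved under pics/ and viewed, and the job is handed in when it is done.

Besides the shell and the picture viewer there is one more tool, called after "Call:" as name([rows], argument=value, ...), one row to a line, values as JSON. carry_out: Moves the arm, as the interface text tells. Its arguments: {"type":"object","properties":{"deltas":{"type":"array"},"squeeze":{"type":"number"}},"required":["deltas"]}

```bash
mkdir -p pics; ls
python3 - <<'E'
from station import ctrl
import cv2, numpy as np
o=ctrl.get_obs(); print(o); print(ctrl.grasp_offset)
for n in ("top","side","wrist"):
    p=ctrl.camera_params(n); print(n,{k:np.round(np.array(v),4).tolist() for k,v in p.items()})
    cv2.imwrite(f"pics/{n}0.png",ctrl.camera(n))
E
```

```text
pics
{'time_s': 0.0, 'qpos': array([ 1.26639404e+00,  3.00489205e-01,  1.52160440e+00, -3.24049908e-05,
        1.32071867e+00, -6.66093920e-02]), 'joint_vel': array([-0.00059693, -0.00093032,  0.00035901,  0.00114622,  0.00018429,
       -0.00055333]), 'tau': array([ 1.59705891e-03, -5.31809735e+01, -3.52733624e+01,  7.08385441e-02,
        2.43708916e-02, -9.34445234e-05]), 'ee_pos': array([0.12948939, 0.53425257, 0.20486654]), 'eef_rot': array([-3.14037365e+00, -4.98604341e-05,  2.90380777e+00]), 'force': array([-0.04862728, -0.79726151, -0.53087446]), 'moment': array([-0.03459227,  0.0003091 ,  0.017631  ]), 'grip_width': 0.0939924842388844}
0.0188
top {'mtx': [[462.6303, 0.0, 327.0868], [0.0, 462.6303, 236.0624], [0.0, 0.0, 1.0]], 'origin': [0.4195, 0.069, 1.0104], 'attitude': [-3.102, -0.0073, -1.5677]}
side {'mtx': [[507.1533, 0.0, 320.4898], [0.0, 507.1533, 233.6169], [0.0, 0.0, 1.0]], 'origin': [0.1109, -0.5885, 0.9543], 'attitude': [-2.4674, -0.0088, -0.5003]}
wrist {'mtx': [[419.1992, 0.0, 320.9655], [0.0, 419.1992, 242.2339], [0.0, 0.0, 1.0]], 'origin': [0.0651, 0.5498, 0.3832], 'attitude': [2.9102, 0.0004, 1.3337]}
```

View pics/top0.png

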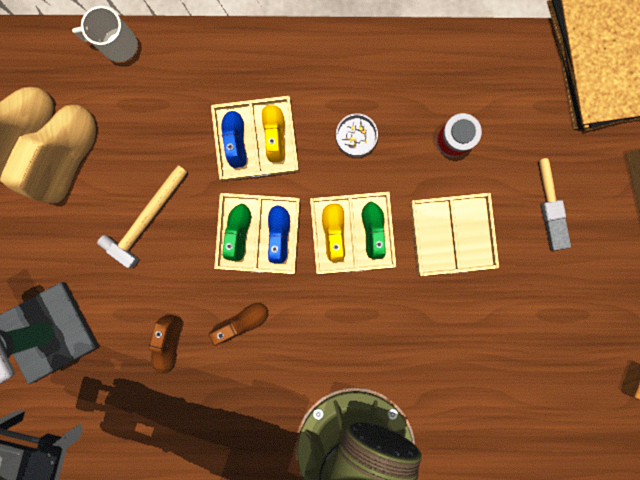

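View pics/side0.png

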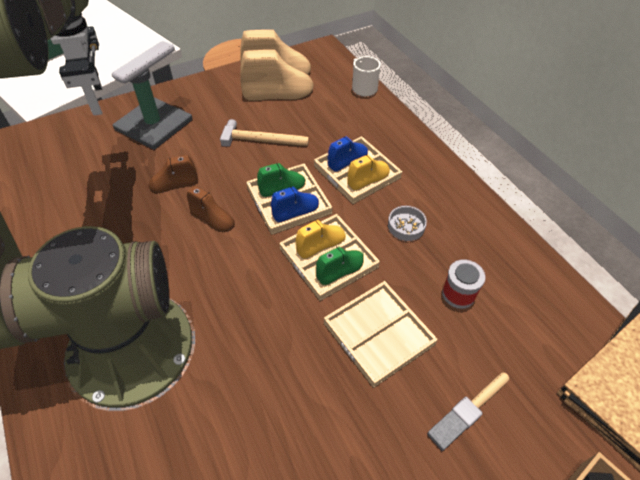

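```bash
cat > h.py <<'E'
from station import ctrl
import cv2, numpy as np
from scipy.spatial.transform import Rotation as R
def cam(n):
    p=ctrl.camera_params(n); return np.array(p['mtx']),np.array(p['origin']),R.from_euler('xyz',p['attitude']).as_matrix()
def proj(n,P,c=None):
    K,o,A=c or cam(n); q=(np.atleast_2d(P)-o)@A; q=q@K.T; return q[:,:2]/q[:,2:]
def back(n,uv,z,c=None):
    K,o,A=c or cam(n); uv=np.atleast_2d(np.array(uv,float)); d=np.c_[uv,np.ones(len(uv))]@np.linalg.inv(K).T@A.T
    return o+d*((z-o[2])/d[:,2])[:,None]
E
python3 - <<'E'
from h import *
for n in ("top","side"):
  for l in ["blue_right","green_right","yellow_right","blue_left","green_left","yellow_left"]:
    for d in ctrl.mark_of(n,l):
        r,c=d['position']; print(n,l,round(d['conf'],2),round(c),round(r),back(n,[c,r],0.006)[0].round(3))
for l in ["blue_tray","green_tray","yellow_tray","empty_tray"]:
    for d in ctrl.mark_of("top",l):
        r,c=d['position']; print(l,round(d['conf'],2),round(c),round(r),back("top",[c,r],0.0)[0].round(3))
E
```

```text
top blue_right 0.81 170 331 [0.253 0.4   0.006]
top blue_right 0.8 230 326 [0.264 0.27  0.006]
top blue_right 0.59 277 245 [0.439 0.171 0.006]
top green_right 0.89 375 241 [ 0.449 -0.043  0.006]
top yellow_right 0.83 276 144 [0.661 0.174 0.006]
top blue_left 0.97 237 149 [0.65  0.26  0.006]
top green_left 0.62 239 243 [0.443 0.253 0.006]
top yellow_left 0.76 336 244 [0.443 0.042 0.006]
side blue_right 0.88 289 212 [0.445 0.169 0.006]
side blue_right 0.73 206 214 [0.263 0.26  0.006]
side blue_right 0.67 183 177 [0.257 0.41  0.006]
side green_right 0.7 333 273 [ 0.452 -0.04   0.006]
side green_right 0.7 287 214 [0.438 0.165 0.006]
side green_right 0.54 362 183 [0.658 0.169 0.006]
side yellow_right 0.87 364 180 [0.668 0.176 0.006]
side blue_left 0.64 341 162 [0.648 0.263 0.006]
side blue_left 0.5 354 174 [0.659 0.208 0.006]
side green_left 0.66 275 194 [0.443 0.241 0.006]
side yellow_left 0.76 312 246 [0.445 0.048 0.006]
blue_tray 0.95 256 139 [0.673 0.219 0.   ]
green_tray 0.61 260 232 [0.468 0.209 0.   ]
yellow_tray 0.71 355 234 [0.463 0.001 0.   ]
empty_tray 0.8 452 236 [ 0.46  -0.211  0.   ]
```

Run:
```python
import cv2
im=cv2.imread("pics/top0.png")
for n,(x0,y0,x1,y1) in dict(A=(205,90,305,185),B=(205,185,305,280),C=(302,185,402,280),D=(405,185,505,280)).items():
    cv2.imwrite(f"pics/crop{n}.png",cv2.resize(im[y0:y1,x0:x1],None,fx=4,fy=4,interpolation=cv2.INTER_CUBIC))
m=[cv2.imread(f"pics/crop{n}.png") for n in "ABCD"]
import numpy as np
cv2.imwrite("pics/crops.png",np.vstack([np.hstack(m[:2]),np.hstack(m[2:])])[:, :])
g=cv2.imread("pics/crops.png"); print(g.shape)
```

```text
(760, 800, 3)
```

View pics/cropB.png

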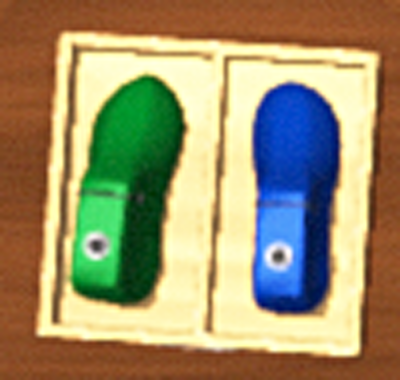

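View pics/cropA.png

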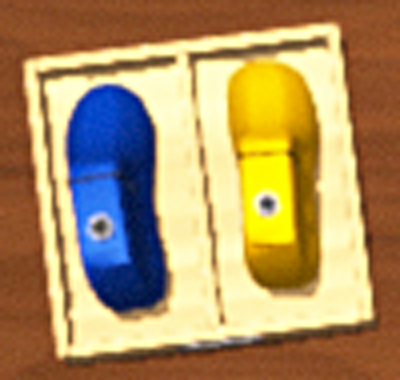

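View pics/cropC.png

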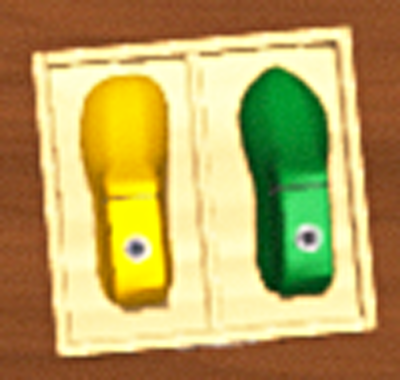

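View pics/cropD.png

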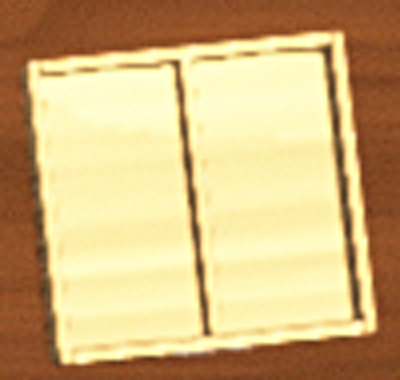

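```bash
cat > meas.py <<'E'
from h import *
from scipy.optimize import least_squares
off=dict(A=(205,90),B=(205,185),C=(302,185),D=(405,185))
cor=dict(A=[(25,62),(337,27),(375,322),(62,356)],B=[(60,33),(380,53),(360,353),(38,335)],C=[(33,52),(352,28),(377,328),(57,355)],D=[(28,63),(343,33),(376,330),(63,362)])
M=np.array([(81,85),(81,-85),(-81,-85),(-81,85)])/1000
px=lambda k,p:(np.array(p,float)+.5)/4-.5+off[k]
trays={}
for k in "ABCD":
    W=back("top",px(k,cor[k]),.024)[:,:2]
    def f(s): c,n=np.cos(s[2]),np.sin(s[2]); return (M@np.array([[c,n],[-n,c]])+s[:2]-W).ravel()
    r=least_squares(f,[W[:,0].mean(),W[:,1].mean(),0]); trays[k]=r.x
    c,n=np.cos(r.x[2]),np.sin(r.x[2]); rb=lambda y:(np.array([-.0225,y])@np.array([[c,n],[-n,c]])+r.x[:2]).round(4)
    print(k,r.x.round(4),"res mm",(r.fun*1000).round(1),"Rbay",rb(-.041),"Lbay",rb(.041))
hol=dict(blue_left=("A",(99,227)),yellow_right=("A",(266,204)),green_left=("B",(96,246)),blue_right=("B",(278,256)),yellow_left=("C",(136,248)),green_right=("C",(308,238)))
for n,(k,p) in hol.items():
    w=back("top",px(k,p),.084)[0][:2]; t=trays[k];c,s=np.cos(t[2]),np.sin(t[2]); l=np.array([[c,s],[-s,c]])@(w-t[:2])
    # side view cross-check
    print(n,w.round(4),"in tray mm",(l*1000).round(1),"side px",proj("side",[*w,.084])[0].round(1))
E
python3 meas.py
python3 - <<'E'
from h import *
im=cv2.imread("pics/side0.png")
for n,w in dict().items(): pass
c=im[120:300,235:405]; cv2.imwrite("pics/sidecrop.png",cv2.resize(c,None,fx=4,fy=4)[:600])
cv2.imwrite("pics/sidecrop.png",cv2.resize(im[125:275,235:405],None,fx=4,fy=4,interpolation=cv2.INTER_CUBIC))
E
```

```text
A [0.6702 0.2184 0.1249] res mm [-0.  -0.3  1.1 -1.2  0.5  0.  -1.6  1.4] Rbay [0.653  0.1749] Lbay [0.6428 0.2563]
B [ 0.4649  0.2113 -0.058 ] res mm [ 0.4 -0.5  0.6  0.8 -0.9  0.5 -0.1 -0.8] Rbay [0.44   0.1717] Lbay [0.4448 0.2536]
C [0.4671 0.007  0.0825] res mm [-0.  -0.7  0.4  0.8 -0.6  0.4  0.2 -0.5] Rbay [ 0.448  -0.0358] Lbay [0.4413 0.046 ]
D [ 0.4644 -0.2122  0.1036] res mm [ 0.5 -0.3  1.2  0.1 -0.8 -0.8 -0.9  1. ] Rbay [ 0.4463 -0.2553] Lbay [ 0.4378 -0.1738]
blue_left [0.6365 0.2599] in tray mm [-28.2  45.4] side px [338.6 142.1]
yellow_right [0.6487 0.1759] in tray mm [-26.7 -39.5] side px [359.7 160.5]
green_left [0.4354 0.2591] in tray mm [-32.2  46. ] side px [267.5 168.2]
blue_right [0.4307 0.1682] in tray mm [-31.6 -45. ] side px [282.1 192.8]
yellow_left [0.4351 0.0452] in tray mm [-28.7  40.7] side px [308.2 227.9]
green_right [ 0.4404 -0.041 ] in tray mm [-30.5 -45.6] side px [329.3 254.6]
```

View pics/sidecrop.png

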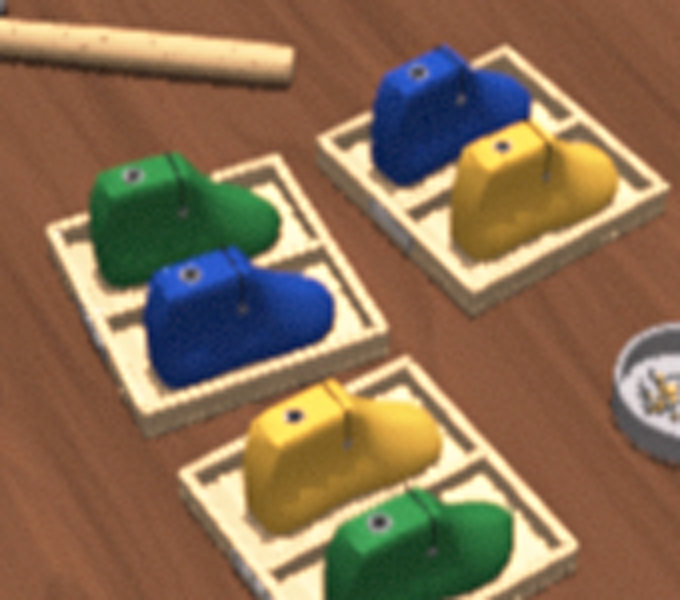

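The three "blue_right" hits are two brown look-alikes, at (170,331) and (230,326), and the blue round-toed last at (277,245) in the green tray. Only the last one fits, and crop B confirms it. Yellow_right stands in the blue tray at (271,140) and green_right in the yellow tray at (379,244). The side view agrees with the top view to about 1 px.

First move: green_right goes to the left bay of the empty tray.

Call:
carry_out([
  {"wz": -1, "jaw": 62},
  {"wz": -1},
  {"wz": -1},
  {"wz": -1},
  {"x": -0.2, "y": -0.5},
  {"x": -0.45, "y": -1},
  {"x": -0.45, "y": -1},
  {"x": -0.45, "y": -1},
  {"x": -0.45, "y": -1},
  {"x": -0.45, "y": -1},
  {"x": -0.45, "y": -1},
  {"x": -0.45, "y": -1},
], squeeze=30)

```text
invalid input
```

Call:
carry_out([
  {"x": -0.45, "y": -1},
  {"x": -0.45, "y": -1},
  {"x": -0.45, "y": -1},
  {"x": -0.45, "y": -1},
  {"x": -0.45, "y": -1},
  {"x": -0.45, "y": -1},
  {"x": -0.45, "y": -1},
  {"x": -0.45, "y": -1},
  {"x": -0.45, "y": -1},
  {"x": -0.45, "y": -1},
  {"x": -0.45, "y": -1},
  {"x": -0.45, "y": -1},
])

```text
invalid input
```

```bash
cat > go.py <<'E'
import sys
from h import *
# usage: go.py x y z yaw : remaining shift in tool units (after turning), turn units
t=list(map(float,sys.argv[1:5])); o=ctrl.get_obs()
p=np.array(o['ee_pos']); Rm=R.from_euler('xyz',o['eef_rot']); Rt=R.from_euler('xyz',[np.pi,0,t[3]])
print("t",round(o['time_s'],2),"p",p.round(4),"rpy",np.round(o['eef_rot'],3),"F",np.round(o['force'],1),"w",round(o['grip_width'],4),"q6",round(o['qpos'][5],2))
print("turn units",((Rm.inv()*Rt).as_rotvec()/.08).round(2))
print("shift units after turn",(Rt.inv().apply(np.array(t[:3])-p)/.02).round(2)," before turn",(Rm.inv().apply(np.array(t[:3])-p)/.02).round(2))
E
python3 go.py .4484 -.0403 .051 3.224
```

```text
t 0.95 p [0.1296 0.5345 0.2055] rpy [3.142 0.    2.904] F [0.1 0.8 0.2] w 0.0935 q6 -0.07
turn units [ 0.  0. -4.]
shift units after turn [-13.52 -29.96   7.72]  before turn [-22.26 -24.18   7.72]
```

Call:
carry_out([
  {"x": 0, "y": 0, "z": 0, "wx": 0, "wy": 0, "wz": -1, "jaw": 62},
  {"x": 0, "y": 0, "z": 0, "wx": 0, "wy": 0, "wz": -1, "jaw": 62},
  {"x": 0, "y": 0, "z": 0, "wx": 0, "wy": 0, "wz": -1, "jaw": 62},
  {"x": 0, "y": 0, "z": 0, "wx": 0, "wy": 0, "wz": -1, "jaw": 62},
], squeeze=30)

```text
time_s: 1.28
ee_pos: [0.1296, 0.5345, 0.2055]
eef_rot: [3.142, -0.0, -3.055]
force: [-0.8, -0.9, 0.7]
grip_width: 0.0703
```

Call:
carry_out([
  {"x": -0.25, "y": -0.5, "z": 0, "wx": 0, "wy": 0, "wz": 0, "jaw": 62},
  {"x": -0.45, "y": -1, "z": 0, "wx": 0, "wy": 0, "wz": 0, "jaw": 62},
  {"x": -0.45, "y": -1, "z": 0, "wx": 0, "wy": 0, "wz": 0, "jaw": 62},
  {"x": -0.45, "y": -1, "z": 0, "wx": 0, "wy": 0, "wz": 0, "jaw": 62},
  {"x": -0.45, "y": -1, "z": 0, "wx": 0, "wy": 0, "wz": 0, "jaw": 62},
  {"x": -0.45, "y": -1, "z": 0, "wx": 0, "wy": 0, "wz": 0, "jaw": 62},
  {"x": -0.45, "y": -1, "z": 0, "wx": 0, "wy": 0, "wz": 0, "jaw": 62},
  {"x": -0.45, "y": -1, "z": 0, "wx": 0, "wy": 0, "wz": 0, "jaw": 62},
  {"x": -0.45, "y": -1, "z": 0, "wx": 0, "wy": 0, "wz": 0, "jaw": 62},
  {"x": -0.45, "y": -1, "z": 0, "wx": 0, "wy": 0, "wz": 0, "jaw": 62},
  {"x": -0.45, "y": -1, "z": 0, "wx": 0, "wy": 0, "wz": 0, "jaw": 62},
  {"x": -0.45, "y": -1, "z": 0, "wx": 0, "wy": 0, "wz": 0, "jaw": 62},
])

```text
time_s: 2.28
ee_pos: [0.2524, 0.3122, 0.2054]
eef_rot: [3.141, 0.0, -3.062]
force: [-0.3, 0.4, 0.0]
grip_width: 0.0584
```

Call:
carry_out([
  {"x": -0.45, "y": -1, "z": 0, "wx": 0, "wy": 0, "wz": 0, "jaw": 62},
  {"x": -0.45, "y": -1, "z": 0, "wx": 0, "wy": 0, "wz": 0, "jaw": 62},
  {"x": -0.45, "y": -1, "z": 0, "wx": 0, "wy": 0, "wz": 0, "jaw": 62},
  {"x": -0.45, "y": -1, "z": 0, "wx": 0, "wy": 0, "wz": 0, "jaw": 62},
  {"x": -0.45, "y": -1, "z": 0, "wx": 0, "wy": 0, "wz": 0, "jaw": 62},
  {"x": -0.45, "y": -1, "z": 0, "wx": 0, "wy": 0, "wz": 0, "jaw": 62},
  {"x": -0.45, "y": -1, "z": 0, "wx": 0, "wy": 0, "wz": 0, "jaw": 62},
  {"x": -0.45, "y": -1, "z": 0, "wx": 0, "wy": 0, "wz": 0, "jaw": 62},
  {"x": -0.45, "y": -1, "z": 0, "wx": 0, "wy": 0, "wz": 0, "jaw": 62},
  {"x": -0.45, "y": -1, "z": 0, "wx": 0, "wy": 0, "wz": 0, "jaw": 62},
  {"x": -0.45, "y": -1, "z": 0, "wx": 0, "wy": 0, "wz": 0, "jaw": 62},
  {"x": -0.45, "y": -1, "z": 0, "wx": 0, "wy": 0, "wz": 0, "jaw": 62},
])

```text
time_s: 3.28
ee_pos: [0.3794, 0.082, 0.2055]
eef_rot: [-3.142, 0.0, -3.063]
force: [-0.3, 0.4, 1.0]
grip_width: 0.0579
```

```bash
python3 go.py .4484 -.0403 .051 3.224
```

```text
t 3.28 p [0.3794 0.082  0.2055] rpy [-3.142  0.    -3.063] F [-0.3  0.4  1. ] w 0.0579 q6 -1.53
turn units [-0.    0.01 -0.04]
shift units after turn [-2.93 -6.38  7.72]  before turn [-2.95 -6.37  7.73]
```

Call:
carry_out([
  {"x": -0.45, "y": -1, "z": 0, "wx": 0, "wy": 0, "wz": 0, "jaw": 62},
  {"x": -0.45, "y": -1, "z": 0, "wx": 0, "wy": 0, "wz": 0, "jaw": 62},
  {"x": -0.45, "y": -1, "z": 0, "wx": 0, "wy": 0, "wz": 0, "jaw": 62},
  {"x": -0.45, "y": -1, "z": 0.5, "wx": 0, "wy": 0, "wz": 0, "jaw": 62},
  {"x": -0.45, "y": -1, "z": 0.7, "wx": 0, "wy": 0, "wz": 0, "jaw": 62},
  {"x": -0.45, "y": -1, "z": 0.8, "wx": 0, "wy": 0, "wz": 0, "jaw": 62},
  {"x": -0.2, "y": -0.45, "z": 0.8, "wx": 0, "wy": 0, "wz": 0, "jaw": 62},
  {"x": 0, "y": 0, "z": 0.8, "wx": 0, "wy": 0, "wz": 0, "jaw": 62},
  {"x": 0, "y": 0, "z": 0.8, "wx": 0, "wy": 0, "wz": 0, "jaw": 62},
  {"x": 0, "y": 0, "z": 0.5, "wx": 0, "wy": 0, "wz": 0, "jaw": 62},
  {"x": 0, "y": 0, "z": 0, "wx": 0, "wy": 0, "wz": 0, "jaw": 62},
])

```text
time_s: 4.2
ee_pos: [0.4466, -0.0404, 0.1059]
eef_rot: [3.141, -0.003, -3.061]
force: [-0.5, -0.5, 0.3]
grip_width: 0.0583
```

```bash
python3 go.py .4484 -.0403 .051 3.224
python3 - <<'E'
from h import *
c=cam("wrist"); im=ctrl.camera("wrist")
for P in ([.4404,-.041,.084],[.4484,-.0403,.084]):
    u=proj("wrist",P,c)[0]; print(u); cv2.circle(im,tuple(int(v) for v in u),3,(0,0,255),1)
cv2.imwrite("pics/w1.png",im)
E
```

```text
t 4.2 p [ 0.4466 -0.0404  0.1059] rpy [ 3.141e+00 -3.000e-03 -3.061e+00] F [-0.5 -0.5  0.3] w 0.0583 q6 -1.82
turn units [ 0.01 -0.03 -0.03]
shift units after turn [-0.09 -0.    2.74]  before turn [-0.1  -0.    2.74]
[320.8898139  267.56458551]
[320.99396954 282.92943467]
```

View pics/w1.png

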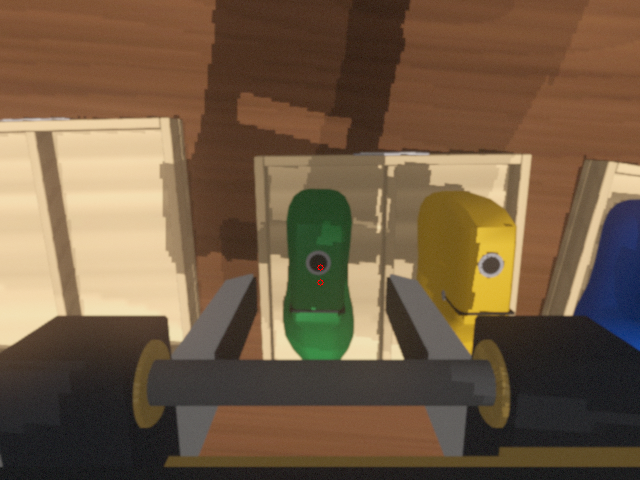

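The wrist view shows green_right between the fingers. Its hole is at (318,262) and was predicted at (321,268), about 1.5–3 mm off. The crease is at row 308. Descend and grip.

Call:
carry_out([
  {"x": 0, "y": 0, "z": 0.6, "wx": 0, "wy": 0, "wz": 0, "jaw": 62},
  {"x": 0, "y": 0, "z": 0.8, "wx": 0, "wy": 0, "wz": 0, "jaw": 62},
  {"x": 0, "y": 0, "z": 0.8, "wx": 0, "wy": 0, "wz": 0, "jaw": 62},
  {"x": 0, "y": 0, "z": 0.5, "wx": 0, "wy": 0, "wz": 0, "jaw": 62},
  {"x": 0, "y": 0, "z": 0, "wx": 0, "wy": 0, "wz": 0, "jaw": 45},
  {"x": 0, "y": 0, "z": 0, "wx": 0, "wy": 0, "wz": 0, "jaw": 30},
  {"x": 0, "y": 0, "z": 0, "wx": 0, "wy": 0, "wz": 0, "jaw": 15},
  {"x": 0, "y": 0, "z": 0, "wx": 0, "wy": 0, "wz": 0, "jaw": 15},
  {"x": 0, "y": 0, "z": 0, "wx": 0, "wy": 0, "wz": 0, "jaw": 15},
  {"x": 0, "y": 0, "z": 0, "wx": 0, "wy": 0, "wz": 0, "jaw": 15},
], squeeze=35)

```text
time_s: 5.08
ee_pos: [0.4482, -0.0405, 0.0541]
eef_rot: [-3.141, 0.001, -3.059]
force: [-1.6, -0.9, 6.7]
grip_width: 0.0275
```

```bash
python3 go.py .4378 -.1738 .170 3.245
```

```text
t 5.08 p [ 0.4482 -0.0405  0.0541] rpy [-3.141e+00  1.000e-03 -3.059e+00] F [-1.6 -0.9  6.7] w 0.0275 q6 -1.82
turn units [-0.01  0.01 -0.26]
shift units after turn [ 1.2  -6.58 -5.79]  before turn [ 1.06 -6.6  -5.79]
```

Call:
carry_out([
  {"x": 0, "y": 0, "z": -0.3, "wx": 0, "wy": 0, "wz": 0, "jaw": 15},
  {"x": 0, "y": 0, "z": -0.6, "wx": 0, "wy": 0, "wz": 0, "jaw": 15},
  {"x": 0, "y": 0, "z": -0.8, "wx": 0, "wy": 0, "wz": 0, "jaw": 15},
  {"x": 0, "y": 0, "z": -0.8, "wx": 0, "wy": 0, "wz": 0, "jaw": 15},
  {"x": 0.1, "y": -0.5, "z": -0.5, "wx": 0, "wy": 0, "wz": -0.26, "jaw": 15},
  {"x": 0.2, "y": -1, "z": 0, "wx": 0, "wy": 0, "wz": 0, "jaw": 15},
  {"x": 0.2, "y": -1, "z": 0, "wx": 0, "wy": 0, "wz": 0, "jaw": 15},
  {"x": 0.2, "y": -1, "z": 0, "wx": 0, "wy": 0, "wz": 0, "jaw": 15},
  {"x": 0.2, "y": -1, "z": 0, "wx": 0, "wy": 0, "wz": 0, "jaw": 15},
  {"x": 0.2, "y": -1, "z": 0, "wx": 0, "wy": 0, "wz": 0, "jaw": 15},
  {"x": 0.1, "y": -0.8, "z": 0, "wx": 0, "wy": 0, "wz": 0, "jaw": 15},
  {"x": 0, "y": -0.28, "z": 0, "wx": 0, "wy": 0, "wz": 0, "jaw": 15},
])

```text
time_s: 6.08
ee_pos: [0.4369, -0.1752, 0.1137]
eef_rot: [-3.142, -0.0, -3.04]
force: [0.6, 0.3, -2.8]
grip_width: 0.0277
```

```bash
python3 go.py .4378 -.1738 .0545 3.245
python3 - <<'E'
from h import *
im=ctrl.camera("side"); cv2.imwrite("pics/s1.png",cv2.resize(im[100:400,150:550],None,fx=2,fy=2))
E
```

```text
t 6.08 p [ 0.4369 -0.1752  0.1137] rpy [-3.142 -0.    -3.04 ] F [ 0.6  0.3 -2.8] w 0.0277 q6 -2.13
turn units [-0.   -0.   -0.02]
shift units after turn [-0.05  0.07  2.96]  before turn [-0.05  0.07  2.96]
```

View pics/s1.png

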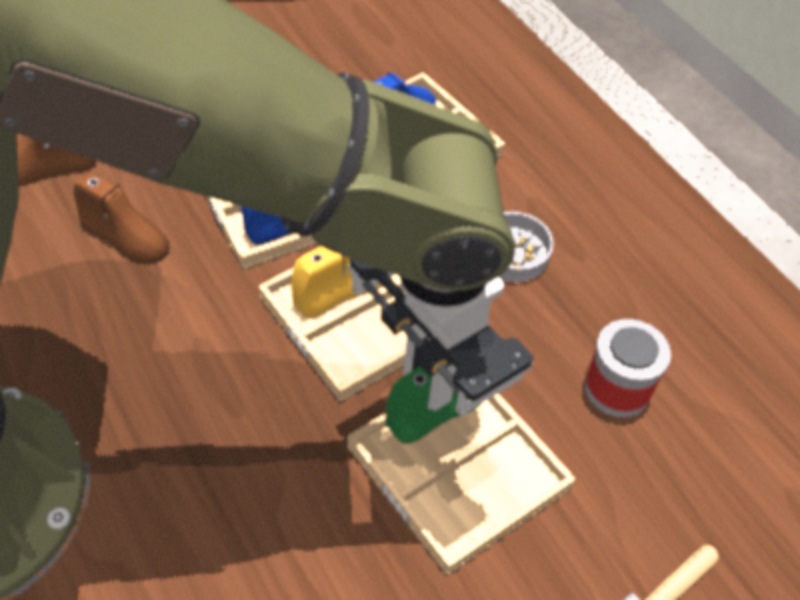

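The side view shows green_right hanging level over the left bay of the empty tray, at about (420,405). Lower it.

Call:
carry_out([
  {"x": 0, "y": 0, "z": 0.5, "wx": 0, "wy": 0, "wz": 0, "jaw": 15},
  {"x": 0, "y": 0, "z": 0.7, "wx": 0, "wy": 0, "wz": 0, "jaw": 15},
  {"x": 0, "y": 0, "z": 0.7, "wx": 0, "wy": 0, "wz": 0, "jaw": 15},
  {"x": 0, "y": 0, "z": 0.4, "wx": 0, "wy": 0, "wz": 0, "jaw": 15},
  {"x": 0, "y": 0, "z": 0.3, "wx": 0, "wy": 0, "wz": 0, "jaw": 15},
  {"x": 0, "y": 0, "z": 0.2, "wx": 0, "wy": 0, "wz": 0, "jaw": 15},
  {"x": 0, "y": 0, "z": 0.15, "wx": 0, "wy": 0, "wz": 0, "jaw": 15},
  {"x": 0, "y": 0, "z": 0, "wx": 0, "wy": 0, "wz": 0, "jaw": 15},
])

```text
time_s: 6.8
ee_pos: [0.4374, -0.1736, 0.0544]
eef_rot: [-3.141, 0.0, -3.038]
force: [0.2, 1.0, -0.5]
grip_width: 0.0279
```

```bash
python3 go.py .4378 -.1738 .0545 3.245
```

```text
t 6.8 p [ 0.4374 -0.1736  0.0544] rpy [-3.141  0.    -3.038] F [ 0.2  1.  -0.5] w 0.0279 q6 -2.13
turn units [-0.  0. -0.]
shift units after turn [-0.02 -0.01 -0.  ]  before turn [-0.02 -0.01 -0.  ]
```

Call:
carry_out([
  {"x": 0, "y": 0, "z": 0, "wx": 0, "wy": 0, "wz": 0, "jaw": 40},
  {"x": 0, "y": 0, "z": 0, "wx": 0, "wy": 0, "wz": 0, "jaw": 62},
  {"x": 0, "y": 0, "z": 0, "wx": 0, "wy": 0, "wz": 0, "jaw": 62},
  {"x": 0, "y": 0, "z": 0, "wx": 0, "wy": 0, "wz": 0, "jaw": 62},
  {"x": 0, "y": 0, "z": -0.4, "wx": 0, "wy": 0, "wz": 0, "jaw": 62},
  {"x": 0, "y": 0, "z": -0.8, "wx": 0, "wy": 0, "wz": 0, "jaw": 62},
  {"x": 0, "y": 0, "z": -1, "wx": 0, "wy": 0, "wz": 0, "jaw": 62},
  {"x": 0, "y": 0, "z": -1, "wx": 0, "wy": 0, "wz": 0, "jaw": 62},
  {"x": 0, "y": 0, "z": -1, "wx": 0, "wy": 0, "wz": 0, "jaw": 62},
  {"x": 0, "y": 0, "z": -0.6, "wx": 0, "wy": 0, "wz": 0, "jaw": 62},
])

```text
time_s: 7.63
ee_pos: [0.4378, -0.1739, 0.1532]
eef_rot: [-3.14, 0.002, -3.039]
force: [0.9, -0.6, -0.1]
grip_width: 0.0581
```

```bash
python3 go.py .6566 .1767 .150 3.23
```

```text
t 7.63 p [ 0.4378 -0.1739  0.1532] rpy [-3.140e+00  2.000e-03 -3.039e+00] F [ 0.9 -0.6 -0.1] w 0.0581 q6 -2.13
turn units [-0.02  0.03  0.18]
shift units after turn [-12.45  16.49   0.16]  before turn [-12.69  16.31   0.17]
```

Call:
carry_out([
  {"x": -0.35, "y": 0.5, "z": 0, "wx": 0, "wy": 0, "wz": 0.18, "jaw": 62},
  {"x": -0.75, "y": 1, "z": 0, "wx": 0, "wy": 0, "wz": 0, "jaw": 62},
  {"x": -0.75, "y": 1, "z": 0, "wx": 0, "wy": 0, "wz": 0, "jaw": 62},
  {"x": -0.75, "y": 1, "z": 0, "wx": 0, "wy": 0, "wz": 0, "jaw": 62},
  {"x": -0.75, "y": 1, "z": 0, "wx": 0, "wy": 0, "wz": 0, "jaw": 62},
  {"x": -0.75, "y": 1, "z": 0, "wx": 0, "wy": 0, "wz": 0, "jaw": 62},
  {"x": -0.75, "y": 1, "z": 0, "wx": 0, "wy": 0, "wz": 0, "jaw": 62},
  {"x": -0.75, "y": 1, "z": 0, "wx": 0, "wy": 0, "wz": 0, "jaw": 62},
  {"x": -0.75, "y": 1, "z": 0, "wx": 0, "wy": 0, "wz": 0, "jaw": 62},
  {"x": -0.75, "y": 1, "z": 0, "wx": 0, "wy": 0, "wz": 0, "jaw": 62},
  {"x": -0.75, "y": 1, "z": 0, "wx": 0, "wy": 0, "wz": 0, "jaw": 62},
  {"x": -0.75, "y": 1, "z": 0, "wx": 0, "wy": 0, "wz": 0, "jaw": 62},
])

```text
time_s: 8.63
ee_pos: [0.5886, 0.0719, 0.1512]
eef_rot: [-3.142, 0.0, -3.053]
force: [-0.4, -0.3, 0.2]
grip_width: 0.0585
```

Call:
carry_out([
  {"x": -0.75, "y": 1, "z": 0, "wx": 0, "wy": 0, "wz": 0, "jaw": 62},
  {"x": -0.75, "y": 1, "z": 0, "wx": 0, "wy": 0, "wz": 0, "jaw": 62},
  {"x": -0.75, "y": 1, "z": 0, "wx": 0, "wy": 0, "wz": 0, "jaw": 62},
  {"x": -0.75, "y": 1, "z": 0, "wx": 0, "wy": 0, "wz": 0, "jaw": 62},
  {"x": -0.6, "y": 0.8, "z": 0, "wx": 0, "wy": 0, "wz": 0, "jaw": 62},
  {"x": -0.2, "y": 0.2, "z": 0.5, "wx": 0, "wy": 0, "wz": 0, "jaw": 62},
  {"x": 0, "y": 0, "z": 0.7, "wx": 0, "wy": 0, "wz": 0, "jaw": 62},
  {"x": 0, "y": 0, "z": 0.7, "wx": 0, "wy": 0, "wz": 0, "jaw": 62},
  {"x": 0, "y": 0, "z": 0.3, "wx": 0, "wy": 0, "wz": 0, "jaw": 62},
  {"x": 0, "y": 0, "z": 0, "wx": 0, "wy": 0, "wz": 0, "jaw": 62},
])

```text
time_s: 9.47
ee_pos: [0.654, 0.1763, 0.1047]
eef_rot: [-3.141, -0.003, -3.053]
force: [-0.3, -0.4, -0.4]
grip_width: 0.0582
```

```bash
python3 go.py .6566 .1767 .054 3.23
python3 - <<'E'
from h import *
c=cam("wrist"); im=ctrl.camera("wrist")
for P in ([.6487,.1759,.084],[.6566,.1767,.084]):
    u=proj("wrist",P,c)[0]; print(u); cv2.circle(im,tuple(int(v) for v in u),3,(0,0,255),1)
cv2.imwrite("pics/w2.png",im)
E
```

```text
t 9.47 p [0.654  0.1763 0.1047] rpy [-3.141e+00 -3.000e-03 -3.053e+00] F [-0.3 -0.4 -0.4] w 0.0582 q6 -1.45
turn units [-0.01 -0.04 -0.  ]
shift units after turn [-0.13  0.01  2.54]  before turn [-0.14  0.01  2.54]
[321.23668525 269.87820506]
[321.42677711 285.11780473]
```

View pics/w2.png

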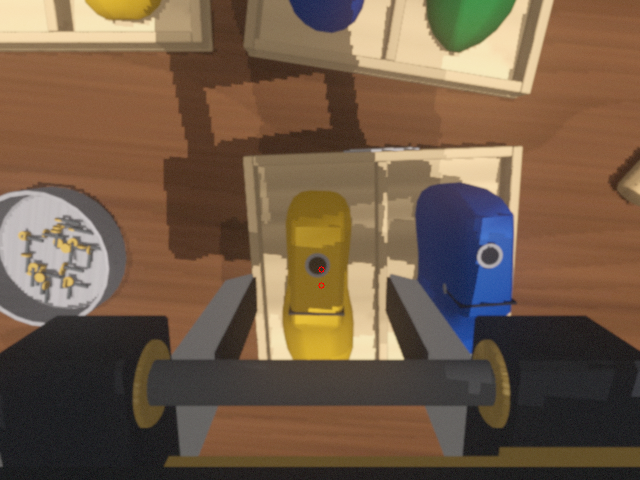

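Yellow_right is centred between the fingers, with its hole at (318,265) and predicted at (321,270). Descend and grip.

Call:
carry_out([
  {"x": -0.1, "y": 0, "z": 0.6, "wx": 0, "wy": 0, "wz": 0, "jaw": 62},
  {"x": 0, "y": 0, "z": 0.8, "wx": 0, "wy": 0, "wz": 0, "jaw": 62},
  {"x": 0, "y": 0, "z": 0.7, "wx": 0, "wy": 0, "wz": 0, "jaw": 62},
  {"x": 0, "y": 0, "z": 0.44, "wx": 0, "wy": 0, "wz": 0, "jaw": 62},
  {"x": 0, "y": 0, "z": 0, "wx": 0, "wy": 0, "wz": 0, "jaw": 45},
  {"x": 0, "y": 0, "z": 0, "wx": 0, "wy": 0, "wz": 0, "jaw": 30},
  {"x": 0, "y": 0, "z": 0, "wx": 0, "wy": 0, "wz": 0, "jaw": 15},
  {"x": 0, "y": 0, "z": 0, "wx": 0, "wy": 0, "wz": 0, "jaw": 15},
  {"x": 0, "y": 0, "z": 0, "wx": 0, "wy": 0, "wz": 0, "jaw": 15},
  {"x": 0, "y": 0, "z": 0, "wx": 0, "wy": 0, "wz": 0, "jaw": 15},
])

```text
time_s: 10.35
ee_pos: [0.6572, 0.1772, 0.0565]
eef_rot: [-3.141, 0.001, -3.053]
force: [-0.9, -0.7, 3.5]
grip_width: 0.0278
```

```bash
python3 go.py .448 -.0358 .170 3.224
```

```text
t 10.35 p [0.6572 0.1772 0.0565] rpy [-3.141e+00  1.000e-03 -3.053e+00] F [-0.9 -0.7  3.5] w 0.0278 q6 -1.45
turn units [-0.    0.01  0.08]
shift units after turn [11.3  -9.75 -5.68]  before turn [11.36 -9.68 -5.69]
```

Call:
carry_out([
  {"x": 0, "y": 0, "z": -0.3, "wx": 0, "wy": 0, "wz": 0, "jaw": 15},
  {"x": 0, "y": 0, "z": -0.7, "wx": 0, "wy": 0, "wz": 0, "jaw": 15},
  {"x": 0, "y": 0, "z": -1, "wx": 0, "wy": 0, "wz": 0, "jaw": 15},
  {"x": 0, "y": 0, "z": -1, "wx": 0, "wy": 0, "wz": 0, "jaw": 15},
  {"x": 0, "y": 0, "z": -1, "wx": 0, "wy": 0, "wz": 0, "jaw": 15},
  {"x": 0, "y": 0, "z": -1, "wx": 0, "wy": 0, "wz": 0, "jaw": 15},
  {"x": 0.4, "y": -0.35, "z": -0.6, "wx": 0, "wy": 0, "wz": 0.08, "jaw": 15},
  {"x": 0.9, "y": -0.75, "z": 0, "wx": 0, "wy": 0, "wz": 0, "jaw": 15},
  {"x": 1, "y": -0.85, "z": 0, "wx": 0, "wy": 0, "wz": 0, "jaw": 15},
  {"x": 1, "y": -0.85, "z": 0, "wx": 0, "wy": 0, "wz": 0, "jaw": 15},
  {"x": 1, "y": -0.85, "z": 0, "wx": 0, "wy": 0, "wz": 0, "jaw": 15},
  {"x": 1, "y": -0.85, "z": 0, "wx": 0, "wy": 0, "wz": 0, "jaw": 15},
])

```text
time_s: 11.35
ee_pos: [0.5578, 0.0782, 0.1688]
eef_rot: [3.142, 0.001, -3.059]
force: [1.3, -0.2, -2.3]
grip_width: 0.0276
```

Call:
carry_out([
  {"x": 1, "y": -0.85, "z": 0, "wx": 0, "wy": 0, "wz": 0, "jaw": 15},
  {"x": 1, "y": -0.85, "z": 0, "wx": 0, "wy": 0, "wz": 0, "jaw": 15},
  {"x": 1, "y": -0.85, "z": 0, "wx": 0, "wy": 0, "wz": 0, "jaw": 15},
  {"x": 1, "y": -0.85, "z": 0, "wx": 0, "wy": 0, "wz": 0, "jaw": 15},
  {"x": 1, "y": -0.85, "z": 0, "wx": 0, "wy": 0, "wz": 0, "jaw": 15},
  {"x": 0.7, "y": -0.65, "z": 0, "wx": 0, "wy": 0, "wz": 0, "jaw": 15},
  {"x": 0.3, "y": -0.35, "z": 0, "wx": 0, "wy": 0, "wz": 0, "jaw": 15},
  {"x": 0, "y": 0, "z": 0, "wx": 0, "wy": 0, "wz": 0, "jaw": 15},
])

```text
time_s: 12.02
ee_pos: [0.4475, -0.0366, 0.1687]
eef_rot: [-3.141, 0.001, -3.061]
force: [0.2, 0.3, -2.3]
grip_width: 0.028
```

```bash
python3 go.py .448 -.0358 .0565 3.224
python3 - <<'E'
from h import *
im=ctrl.camera("side"); cv2.imwrite("pics/s2.png",cv2.resize(im[100:400,150:550],None,fx=2,fy=2))
E
```

```text
t 12.02 p [ 0.4475 -0.0366  0.1687] rpy [-3.141e+00  1.000e-03 -3.061e+00] F [ 0.2  0.3 -2.3] w 0.028 q6 -1.81
turn units [-0.01  0.02 -0.02]
shift units after turn [-0.03  0.04  5.61]  before turn [-0.02  0.04  5.61]
```

View pics/s2.png

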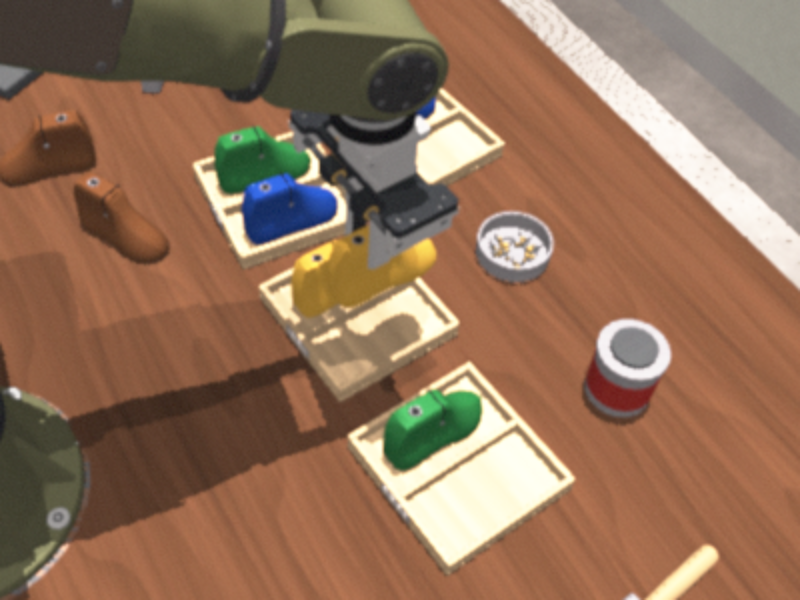

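Green_right stands upright in the empty tray, with its hole at (415,410). Yellow_right hangs level over the right bay of the yellow tray. Lower it.

Call:
carry_out([
  {"x": 0, "y": 0, "z": 0.5, "wx": 0, "wy": 0, "wz": 0, "jaw": 15},
  {"x": 0, "y": 0, "z": 0.8, "wx": 0, "wy": 0, "wz": 0, "jaw": 15},
  {"x": 0, "y": 0, "z": 0.8, "wx": 0, "wy": 0, "wz": 0, "jaw": 15},
  {"x": 0, "y": 0, "z": 0.8, "wx": 0, "wy": 0, "wz": 0, "jaw": 15},
  {"x": 0, "y": 0, "z": 0.8, "wx": 0, "wy": 0, "wz": 0, "jaw": 15},
  {"x": 0, "y": 0, "z": 0.7, "wx": 0, "wy": 0, "wz": 0, "jaw": 15},
  {"x": 0, "y": 0, "z": 0.5, "wx": 0, "wy": 0, "wz": 0, "jaw": 15},
  {"x": 0, "y": 0, "z": 0.3, "wx": 0, "wy": 0, "wz": 0, "jaw": 15},
  {"x": 0, "y": 0, "z": 0.2, "wx": 0, "wy": 0, "wz": 0, "jaw": 15},
  {"x": 0, "y": 0, "z": 0.15, "wx": 0, "wy": 0, "wz": 0, "jaw": 15},
  {"x": 0, "y": 0, "z": 0.1, "wx": 0, "wy": 0, "wz": 0, "jaw": 15},
  {"x": 0, "y": 0, "z": 0, "wx": 0, "wy": 0, "wz": 0, "jaw": 15},
])

```text
time_s: 13.07
ee_pos: [0.4484, -0.0363, 0.0558]
eef_rot: [-3.14, 0.001, -3.059]
force: [-5.8, -5.4, 9.3]
grip_width: 0.0279
```

Call:
carry_out([
  {"x": 0, "y": 0, "z": -0.05, "wx": 0, "wy": 0, "wz": 0, "jaw": 15},
  {"x": 0, "y": 0, "z": 0, "wx": 0, "wy": 0, "wz": 0, "jaw": 40},
  {"x": 0, "y": 0, "z": 0, "wx": 0, "wy": 0, "wz": 0, "jaw": 62},
  {"x": 0, "y": 0, "z": 0, "wx": 0, "wy": 0, "wz": 0, "jaw": 62},
  {"x": 0, "y": 0, "z": 0, "wx": 0, "wy": 0, "wz": 0, "jaw": 62},
  {"x": 0, "y": 0, "z": -0.4, "wx": 0, "wy": 0, "wz": 0, "jaw": 62},
  {"x": 0, "y": 0, "z": -0.8, "wx": 0, "wy": 0, "wz": 0, "jaw": 62},
  {"x": 0, "y": 0, "z": -1, "wx": 0, "wy": 0, "wz": 0, "jaw": 62},
  {"x": 0, "y": 0, "z": -1, "wx": 0, "wy": 0, "wz": 0, "jaw": 62},
  {"x": 0, "y": 0, "z": -1, "wx": 0, "wy": 0, "wz": 0, "jaw": 62},
  {"x": 0, "y": 0, "z": -0.5, "wx": 0, "wy": 0, "wz": 0, "jaw": 62},
])

```text
time_s: 13.98
ee_pos: [0.4485, -0.0358, 0.1524]
eef_rot: [-3.141, 0.003, -3.059]
force: [0.1, 0.1, -0.1]
grip_width: 0.0582
```

```bash
python3 go.py .4387 .1678 .150 3.09
```

```text
t 13.98 p [ 0.4485 -0.0358  0.1524] rpy [-3.141e+00  3.000e-03 -3.059e+00] F [ 0.1  0.1 -0.1] w 0.0582 q6 -1.81
turn units [-0.01  0.04  1.67]
shift units after turn [ 1.01 10.14  0.12]  before turn [-0.35 10.18  0.11]
```

Call:
carry_out([
  {"x": 0, "y": 0, "z": 0, "wx": 0, "wy": 0, "wz": 0.85, "jaw": 62},
  {"x": 0, "y": 0.4, "z": 0, "wx": 0, "wy": 0, "wz": 0.82, "jaw": 62},
  {"x": 0.1, "y": 1, "z": 0, "wx": 0, "wy": 0, "wz": 0, "jaw": 62},
  {"x": 0.1, "y": 1, "z": 0, "wx": 0, "wy": 0, "wz": 0, "jaw": 62},
  {"x": 0.1, "y": 1, "z": 0, "wx": 0, "wy": 0, "wz": 0, "jaw": 62},
  {"x": 0.1, "y": 1, "z": 0, "wx": 0, "wy": 0, "wz": 0, "jaw": 62},
  {"x": 0.1, "y": 1, "z": 0, "wx": 0, "wy": 0, "wz": 0, "jaw": 62},
  {"x": 0.1, "y": 1, "z": 0, "wx": 0, "wy": 0, "wz": 0, "jaw": 62},
  {"x": 0.1, "y": 1, "z": 0, "wx": 0, "wy": 0, "wz": 0, "jaw": 62},
  {"x": 0.1, "y": 1, "z": 0, "wx": 0, "wy": 0, "wz": 0, "jaw": 62},
  {"x": 0.1, "y": 1, "z": 0, "wx": 0, "wy": 0, "wz": 0, "jaw": 62},
  {"x": 0.1, "y": 0.74, "z": 0, "wx": 0, "wy": 0, "wz": 0, "jaw": 62},
])

```text
time_s: 14.98
ee_pos: [0.4374, 0.1693, 0.1496]
eef_rot: [3.142, -0.0, 3.091]
force: [-0.5, 0.1, -0.9]
grip_width: 0.0583
```

Call:
carry_out([
  {"x": 0, "y": 0, "z": 0.5, "wx": 0, "wy": 0, "wz": 0, "jaw": 62},
  {"x": 0, "y": 0, "z": 0.8, "wx": 0, "wy": 0, "wz": 0, "jaw": 62},
  {"x": 0, "y": 0, "z": 0.7, "wx": 0, "wy": 0, "wz": 0, "jaw": 62},
  {"x": 0, "y": 0, "z": 0.3, "wx": 0, "wy": 0, "wz": 0, "jaw": 62},
  {"x": 0, "y": 0, "z": 0, "wx": 0, "wy": 0, "wz": 0, "jaw": 62},
])

```text
time_s: 15.4
ee_pos: [0.437, 0.1672, 0.1022]
eef_rot: [-3.141, -0.003, 3.09]
force: [-1.1, -0.3, -0.2]
grip_width: 0.0583
```

```bash
python3 go.py .4387 .1678 .054 3.09
python3 - <<'E'
from h import *
c=cam("wrist"); im=ctrl.camera("wrist")
for P in ([.4307,.1682,.084],[.4387,.1678,.084]):
    u=proj("wrist",P,c)[0]; print(u); cv2.circle(im,tuple(int(v) for v in u),3,(0,0,255),1)
cv2.imwrite("pics/w3.png",im)
E
```

```text
t 15.4 p [0.437  0.1672 0.1022] rpy [-3.141e+00 -3.000e-03  3.090e+00] F [-1.1 -0.3 -0.2] w 0.0583 q6 -1.23
turn units [-0.01 -0.03 -0.  ]
shift units after turn [-0.09  0.04  2.41]  before turn [-0.09  0.04  2.41]
[322.54666272 269.5233266 ]
[322.55114755 285.10087843]
```

View pics/w3.png

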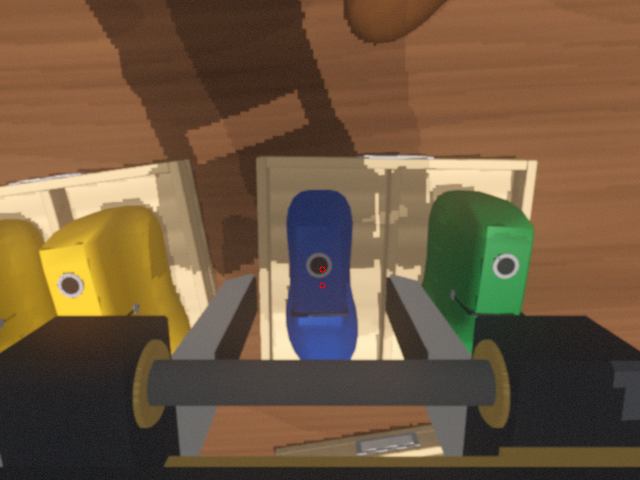

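Blue_right is centred, with its hole at (319,265) and predicted at (322,270). Its body is clearly blue, not brown. Descend and grip.

Call:
carry_out([
  {"x": -0.1, "y": 0, "z": 0.6, "wx": 0, "wy": 0, "wz": 0, "jaw": 62},
  {"x": 0, "y": 0, "z": 0.8, "wx": 0, "wy": 0, "wz": 0, "jaw": 62},
  {"x": 0, "y": 0, "z": 0.6, "wx": 0, "wy": 0, "wz": 0, "jaw": 62},
  {"x": 0, "y": 0, "z": 0.4, "wx": 0, "wy": 0, "wz": 0, "jaw": 62},
  {"x": 0, "y": 0, "z": 0, "wx": 0, "wy": 0, "wz": 0, "jaw": 45},
  {"x": 0, "y": 0, "z": 0, "wx": 0, "wy": 0, "wz": 0, "jaw": 30},
  {"x": 0, "y": 0, "z": 0, "wx": 0, "wy": 0, "wz": 0, "jaw": 15},
  {"x": 0, "y": 0, "z": 0, "wx": 0, "wy": 0, "wz": 0, "jaw": 15},
  {"x": 0, "y": 0, "z": 0, "wx": 0, "wy": 0, "wz": 0, "jaw": 15},
  {"x": 0, "y": 0, "z": 0, "wx": 0, "wy": 0, "wz": 0, "jaw": 15},
])

```text
time_s: 16.28
ee_pos: [0.4399, 0.1678, 0.0562]
eef_rot: [3.141, 0.001, 3.09]
force: [-0.5, -2.0, 3.7]
grip_width: 0.0279
```

```bash
python3 go.py .653 .1749 .150 3.2665
```

```text
t 16.28 p [0.4399 0.1678 0.0562] rpy [3.141e+00 1.000e-03 3.090e+00] F [-0.5 -2.   3.7] w 0.0279 q6 -1.23
turn units [ 0.    0.01 -2.2 ]
shift units after turn [-10.61  -0.98  -4.69]  before turn [-10.62   0.9   -4.68]
```

Call:
carry_out([
  {"x": 0, "y": 0, "z": -0.3, "wx": 0, "wy": 0, "wz": 0, "jaw": 15},
  {"x": 0, "y": 0, "z": -0.7, "wx": 0, "wy": 0, "wz": 0, "jaw": 15},
  {"x": 0, "y": 0, "z": -1, "wx": 0, "wy": 0, "wz": 0, "jaw": 15},
  {"x": 0, "y": 0, "z": -1, "wx": 0, "wy": 0, "wz": 0, "jaw": 15},
  {"x": 0, "y": 0, "z": -1, "wx": 0, "wy": 0, "wz": -0.5, "jaw": 15},
  {"x": 0, "y": 0, "z": -0.7, "wx": 0, "wy": 0, "wz": -0.6, "jaw": 15},
  {"x": 0, "y": 0, "z": 0, "wx": 0, "wy": 0, "wz": -0.6, "jaw": 15},
  {"x": -0.4, "y": 0, "z": 0, "wx": 0, "wy": 0, "wz": -0.5, "jaw": 15},
  {"x": -0.8, "y": -0.1, "z": 0, "wx": 0, "wy": 0, "wz": 0, "jaw": 15},
  {"x": -1, "y": -0.1, "z": 0, "wx": 0, "wy": 0, "wz": 0, "jaw": 15},
  {"x": -1, "y": -0.1, "z": 0, "wx": 0, "wy": 0, "wz": 0, "jaw": 15},
  {"x": -1, "y": -0.1, "z": 0, "wx": 0, "wy": 0, "wz": 0, "jaw": 15},
])

```text
time_s: 17.28
ee_pos: [0.5247, 0.17, 0.1499]
eef_rot: [3.142, -0.0, -3.017]
force: [-0.0, -0.0, -2.3]
grip_width: 0.0275
```

Call:
carry_out([
  {"x": -1, "y": -0.1, "z": 0, "wx": 0, "wy": 0, "wz": 0, "jaw": 15},
  {"x": -1, "y": -0.1, "z": 0, "wx": 0, "wy": 0, "wz": 0, "jaw": 15},
  {"x": -1, "y": -0.1, "z": 0, "wx": 0, "wy": 0, "wz": 0, "jaw": 15},
  {"x": -1, "y": -0.1, "z": 0, "wx": 0, "wy": 0, "wz": 0, "jaw": 15},
  {"x": -1, "y": -0.1, "z": 0, "wx": 0, "wy": 0, "wz": 0, "jaw": 15},
  {"x": -0.8, "y": -0.1, "z": 0, "wx": 0, "wy": 0, "wz": 0, "jaw": 15},
  {"x": -0.5, "y": 0, "z": 0, "wx": 0, "wy": 0, "wz": 0, "jaw": 15},
  {"x": 0, "y": 0, "z": 0, "wx": 0, "wy": 0, "wz": 0, "jaw": 15},
])

```text
time_s: 17.95
ee_pos: [0.6514, 0.1736, 0.1491]
eef_rot: [-3.142, -0.001, -3.017]
force: [0.2, 0.5, -2.8]
grip_width: 0.0279
```

```bash
python3 go.py .653 .1749 .0562 3.2665
python3 - <<'E'
from h import *
im=ctrl.camera("top"); cv2.imwrite("pics/t3.png",im)
im=ctrl.camera("side"); cv2.imwrite("pics/s3.png",cv2.resize(im[100:400,150:550],None,fx=2,fy=2))
E
```

```text
t 17.95 p [0.6514 0.1736 0.1491] rpy [-3.142e+00 -1.000e-03 -3.017e+00] F [ 0.2  0.5 -2.8] w 0.0279 q6 -1.49
turn units [-0.   -0.01 -0.01]
shift units after turn [-0.09  0.06  4.64]  before turn [-0.09  0.06  4.64]
```

View pics/s3.png

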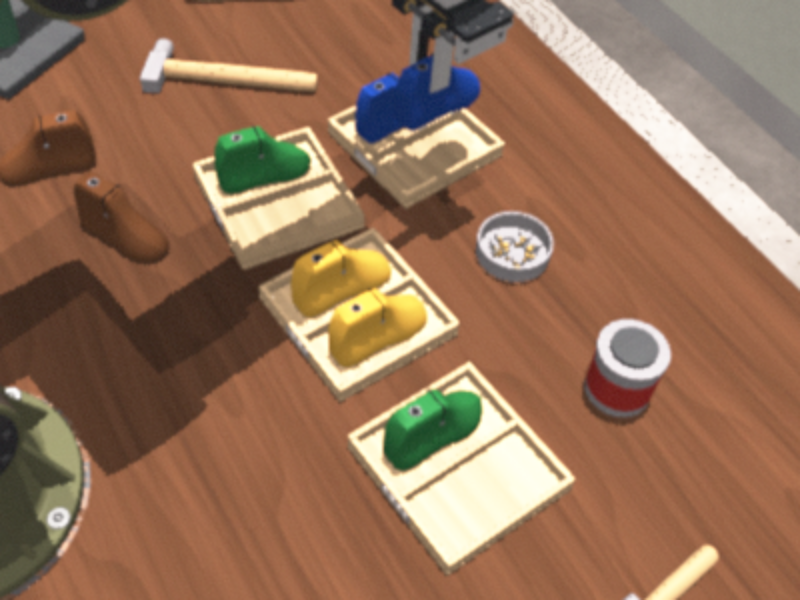

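The yellow pair stands in its tray, with holes at (318,258) and (356,308). Blue_right hangs level over the right bay of the blue tray. Lower it.

Call:
carry_out([
  {"x": -0.05, "y": 0.05, "z": 0.5, "wx": 0, "wy": 0, "wz": 0, "jaw": 15},
  {"x": 0, "y": 0, "z": 0.8, "wx": 0, "wy": 0, "wz": 0, "jaw": 15},
  {"x": 0, "y": 0, "z": 0.8, "wx": 0, "wy": 0, "wz": 0, "jaw": 15},
  {"x": 0, "y": 0, "z": 0.8, "wx": 0, "wy": 0, "wz": 0, "jaw": 15},
  {"x": 0, "y": 0, "z": 0.6, "wx": 0, "wy": 0, "wz": 0, "jaw": 15},
  {"x": 0, "y": 0, "z": 0.5, "wx": 0, "wy": 0, "wz": 0, "jaw": 15},
  {"x": 0, "y": 0, "z": 0.3, "wx": 0, "wy": 0, "wz": 0, "jaw": 15},
  {"x": 0, "y": 0, "z": 0.15, "wx": 0, "wy": 0, "wz": 0, "jaw": 15},
  {"x": 0, "y": 0, "z": 0.1, "wx": 0, "wy": 0, "wz": 0, "jaw": 15},
  {"x": 0, "y": 0, "z": 0.05, "wx": 0, "wy": 0, "wz": 0, "jaw": 15},
  {"x": 0, "y": 0, "z": 0, "wx": 0, "wy": 0, "wz": 0, "jaw": 15},
])

```text
time_s: 18.97
ee_pos: [0.6516, 0.1749, 0.0581]
eef_rot: [3.142, 0.001, -3.017]
force: [-0.1, -0.3, -1.9]
grip_width: 0.0277
```

Call:
carry_out([
  {"x": 0, "y": 0, "z": 0.06, "wx": 0, "wy": 0, "wz": 0, "jaw": 15},
  {"x": 0, "y": 0, "z": 0.06, "wx": 0, "wy": 0, "wz": 0, "jaw": 15},
  {"x": 0, "y": 0, "z": 0, "wx": 0, "wy": 0, "wz": 0, "jaw": 15},
])

```text
time_s: 19.22
ee_pos: [0.6518, 0.1747, 0.0562]
eef_rot: [-3.141, 0.001, -3.017]
force: [-1.8, -1.7, 4.1]
grip_width: 0.0279
```

Call:
carry_out([
  {"x": 0, "y": 0, "z": 0, "wx": 0, "wy": 0, "wz": 0, "jaw": 40},
  {"x": 0, "y": 0, "z": 0, "wx": 0, "wy": 0, "wz": 0, "jaw": 62},
  {"x": 0, "y": 0, "z": 0, "wx": 0, "wy": 0, "wz": 0, "jaw": 62},
  {"x": 0, "y": 0, "z": 0, "wx": 0, "wy": 0, "wz": 0, "jaw": 62},
  {"x": 0, "y": 0, "z": -0.4, "wx": 0, "wy": 0, "wz": 0, "jaw": 62},
  {"x": 0, "y": 0, "z": -0.8, "wx": 0, "wy": 0, "wz": 0, "jaw": 62},
  {"x": 0, "y": 0, "z": -1, "wx": 0, "wy": 0, "wz": 0, "jaw": 62},
  {"x": 0, "y": 0, "z": -1, "wx": 0, "wy": 0, "wz": 0, "jaw": 62},
  {"x": 0, "y": 0, "z": -1, "wx": 0, "wy": 0, "wz": 0, "jaw": 62},
  {"x": 0, "y": 0, "z": -0.5, "wx": 0, "wy": 0, "wz": 0, "jaw": 62},
])

```text
time_s: 20.05
ee_pos: [0.6522, 0.175, 0.1527]
eef_rot: [3.141, 0.004, -3.017]
force: [0.3, 0.3, 1.2]
grip_width: 0.0582
```

```bash
python3 go.py .4378 -.1738 .150 3.245
```

```text
t 20.05 p [0.6522 0.175  0.1527] rpy [ 3.141  0.004 -3.017] F [0.3 0.3 1.2] w 0.0582 q6 -1.49
turn units [0.   0.05 0.27]
shift units after turn [ 12.46 -16.24   0.13]  before turn [ 12.81 -15.97   0.08]
```

Call:
carry_out([
  {"x": 0.35, "y": -0.5, "z": 0, "wx": 0, "wy": 0, "wz": 0.27, "jaw": 62},
  {"x": 0.75, "y": -1, "z": 0, "wx": 0, "wy": 0, "wz": 0, "jaw": 62},
  {"x": 0.75, "y": -1, "z": 0, "wx": 0, "wy": 0, "wz": 0, "jaw": 62},
  {"x": 0.75, "y": -1, "z": 0, "wx": 0, "wy": 0, "wz": 0, "jaw": 62},
  {"x": 0.75, "y": -1, "z": 0, "wx": 0, "wy": 0, "wz": 0, "jaw": 62},
  {"x": 0.75, "y": -1, "z": 0, "wx": 0, "wy": 0, "wz": 0, "jaw": 62},
  {"x": 0.75, "y": -1, "z": 0, "wx": 0, "wy": 0, "wz": 0, "jaw": 62},
  {"x": 0.75, "y": -1, "z": 0, "wx": 0, "wy": 0, "wz": 0, "jaw": 62},
  {"x": 0.75, "y": -1, "z": 0, "wx": 0, "wy": 0, "wz": 0, "jaw": 62},
  {"x": 0.75, "y": -1, "z": 0, "wx": 0, "wy": 0, "wz": 0, "jaw": 62},
  {"x": 0.75, "y": -1, "z": 0, "wx": 0, "wy": 0, "wz": 0, "jaw": 62},
  {"x": 0.75, "y": -1, "z": 0, "wx": 0, "wy": 0, "wz": 0, "jaw": 62},
])

```text
time_s: 21.05
ee_pos: [0.5035, -0.0726, 0.1493]
eef_rot: [-3.142, 0.0, -3.039]
force: [-0.1, 0.0, 0.4]
grip_width: 0.0581
```

Call:
carry_out([
  {"x": 0.75, "y": -1, "z": 0, "wx": 0, "wy": 0, "wz": 0, "jaw": 62},
  {"x": 0.75, "y": -1, "z": 0, "wx": 0, "wy": 0, "wz": 0, "jaw": 62},
  {"x": 0.75, "y": -1, "z": 0, "wx": 0, "wy": 0, "wz": 0, "jaw": 62},
  {"x": 0.75, "y": -1, "z": 0, "wx": 0, "wy": 0, "wz": 0, "jaw": 62},
  {"x": 0.6, "y": -0.6, "z": 0, "wx": 0, "wy": 0, "wz": 0, "jaw": 62},
  {"x": 0.26, "y": -0.14, "z": 0.5, "wx": 0, "wy": 0, "wz": 0, "jaw": 62},
  {"x": 0, "y": 0, "z": 0.8, "wx": 0, "wy": 0, "wz": 0, "jaw": 62},
  {"x": 0, "y": 0, "z": 0.7, "wx": 0, "wy": 0, "wz": 0, "jaw": 62},
  {"x": 0, "y": 0, "z": 0.3, "wx": 0, "wy": 0, "wz": 0, "jaw": 62},
  {"x": 0, "y": 0, "z": 0, "wx": 0, "wy": 0, "wz": 0, "jaw": 62},
])

```text
time_s: 21.88
ee_pos: [0.4367, -0.1732, 0.1017]
eef_rot: [3.14, -0.002, -3.038]
force: [-0.4, 0.3, 0.0]
grip_width: 0.0582
```

```bash
python3 go.py .4378 -.1738 .054 3.245
python3 - <<'E'
from h import *
c=cam("wrist"); im=ctrl.camera("wrist")
for P in ([.4298,-.1746,.084],[.4378,-.1738,.084]):
    u=proj("wrist",P,c)[0]; print(u); cv2.circle(im,tuple(int(v) for v in u),3,(0,0,255),1)
cv2.imwrite("pics/w4.png",im)
E
```

```text
t 21.88 p [ 0.4367 -0.1732  0.1017] rpy [ 3.140e+00 -2.000e-03 -3.038e+00] F [-0.4  0.3  0. ] w 0.0582 q6 -2.13
turn units [ 0.02 -0.03 -0.  ]
shift units after turn [-0.05 -0.04  2.38]  before turn [-0.06 -0.04  2.38]
[319.6260028  268.49162873]
[319.56650575 284.17880754]
```

View pics/w4.png

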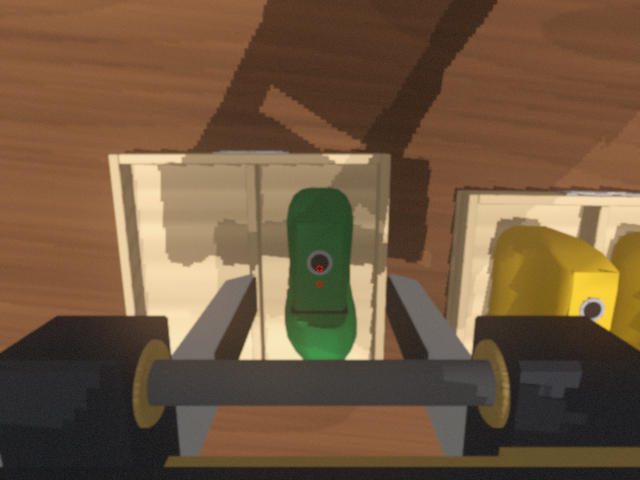

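Green_right is where I left it and sits centred between the fingers, hole at (319,263). Descend and grip.

Call:
carry_out([
  {"x": 0, "y": 0, "z": 0.6, "wx": 0, "wy": 0, "wz": 0, "jaw": 62},
  {"x": 0, "y": 0, "z": 0.8, "wx": 0, "wy": 0, "wz": 0, "jaw": 62},
  {"x": 0, "y": 0, "z": 0.6, "wx": 0, "wy": 0, "wz": 0, "jaw": 62},
  {"x": 0, "y": 0, "z": 0.36, "wx": 0, "wy": 0, "wz": 0, "jaw": 62},
  {"x": 0, "y": 0, "z": 0, "wx": 0, "wy": 0, "wz": 0, "jaw": 45},
  {"x": 0, "y": 0, "z": 0, "wx": 0, "wy": 0, "wz": 0, "jaw": 30},
  {"x": 0, "y": 0, "z": 0, "wx": 0, "wy": 0, "wz": 0, "jaw": 15},
  {"x": 0, "y": 0, "z": 0, "wx": 0, "wy": 0, "wz": 0, "jaw": 15},
  {"x": 0, "y": 0, "z": 0, "wx": 0, "wy": 0, "wz": 0, "jaw": 15},
  {"x": 0, "y": 0, "z": 0, "wx": 0, "wy": 0, "wz": 0, "jaw": 15},
])

```text
time_s: 22.77
ee_pos: [0.4375, -0.1741, 0.0567]
eef_rot: [-3.141, 0.001, -3.039]
force: [-0.3, 0.9, 4.7]
grip_width: 0.0279
```

```bash
python3 go.py .44 .1717 .165 3.0836
```

```text
t 22.77 p [ 0.4375 -0.1741  0.0567] rpy [-3.141e+00  1.000e-03 -3.039e+00] F [-0.3  0.9  4.7] w 0.0279 q6 -2.13
turn units [-0.01  0.01  2.01]
shift units after turn [ 0.88 17.27 -5.42]  before turn [-1.91 17.18 -5.43]
```

Call:
carry_out([
  {"x": 0, "y": 0, "z": -0.3, "wx": 0, "wy": 0, "wz": 0, "jaw": 15},
  {"x": 0, "y": 0, "z": -0.7, "wx": 0, "wy": 0, "wz": 0, "jaw": 15},
  {"x": 0, "y": 0, "z": -1, "wx": 0, "wy": 0, "wz": 0, "jaw": 15},
  {"x": 0, "y": 0, "z": -1, "wx": 0, "wy": 0, "wz": 0, "jaw": 15},
  {"x": 0, "y": 0, "z": -1, "wx": 0, "wy": 0, "wz": 0, "jaw": 15},
  {"x": 0, "y": 0, "z": -1, "wx": 0, "wy": 0, "wz": 0.5, "jaw": 15},
  {"x": 0, "y": 0, "z": -0.8, "wx": 0, "wy": 0, "wz": 0.5, "jaw": 15},
  {"x": 0, "y": 0, "z": 0, "wx": 0, "wy": 0, "wz": 0.5, "jaw": 15},
  {"x": 0, "y": 0, "z": 0, "wx": 0, "wy": 0, "wz": 0.5, "jaw": 15},
  {"x": 0, "y": 0.5, "z": 0, "wx": 0, "wy": 0, "wz": 0, "jaw": 15},
  {"x": 0.05, "y": 0.9, "z": 0, "wx": 0, "wy": 0, "wz": 0, "jaw": 15},
  {"x": 0.05, "y": 1, "z": 0, "wx": 0, "wy": 0, "wz": 0, "jaw": 15},
])

```text
time_s: 23.77
ee_pos: [0.4375, -0.1251, 0.1719]
eef_rot: [3.141, -0.001, 3.085]
force: [0.7, 0.1, -2.0]
grip_width: 0.0277
```

Call:
carry_out([
  {"x": 0.05, "y": 1, "z": 0, "wx": 0, "wy": 0, "wz": 0, "jaw": 15},
  {"x": 0.05, "y": 1, "z": 0, "wx": 0, "wy": 0, "wz": 0, "jaw": 15},
  {"x": 0.05, "y": 1, "z": 0, "wx": 0, "wy": 0, "wz": 0, "jaw": 15},
  {"x": 0.05, "y": 1, "z": 0, "wx": 0, "wy": 0, "wz": 0, "jaw": 15},
  {"x": 0.05, "y": 1, "z": 0, "wx": 0, "wy": 0, "wz": 0, "jaw": 15},
  {"x": 0.05, "y": 1, "z": 0, "wx": 0, "wy": 0, "wz": 0, "jaw": 15},
  {"x": 0.05, "y": 1, "z": 0, "wx": 0, "wy": 0, "wz": 0, "jaw": 15},
  {"x": 0.05, "y": 1, "z": 0, "wx": 0, "wy": 0, "wz": 0, "jaw": 15},
  {"x": 0.05, "y": 1, "z": 0, "wx": 0, "wy": 0, "wz": 0, "jaw": 15},
  {"x": 0.05, "y": 1, "z": 0, "wx": 0, "wy": 0, "wz": 0, "jaw": 15},
  {"x": 0.05, "y": 1, "z": 0, "wx": 0, "wy": 0, "wz": 0, "jaw": 15},
  {"x": 0.05, "y": 1, "z": 0, "wx": 0, "wy": 0, "wz": 0, "jaw": 15},
])

```text
time_s: 24.77
ee_pos: [0.4389, 0.1159, 0.172]
eef_rot: [-3.142, -0.001, 3.086]
force: [0.6, -0.6, -2.9]
grip_width: 0.028
```

```bash
python3 go.py .44 .1717 .165 3.0836
```

```text
t 24.77 p [0.4389 0.1159 0.172 ] rpy [-3.142e+00 -1.000e-03  3.086e+00] F [ 0.6 -0.6 -2.9] w 0.028 q6 -1.34
turn units [-0.   -0.01  0.03]
shift units after turn [0.11 2.79 0.35]  before turn [0.1  2.79 0.35]
```

Call:
carry_out([
  {"x": 0.05, "y": 1, "z": 0, "wx": 0, "wy": 0, "wz": 0, "jaw": 15},
  {"x": 0.05, "y": 0.9, "z": 0, "wx": 0, "wy": 0, "wz": 0, "jaw": 15},
  {"x": 0, "y": 0.6, "z": 0, "wx": 0, "wy": 0, "wz": 0, "jaw": 15},
  {"x": 0, "y": 0.25, "z": 0, "wx": 0, "wy": 0, "wz": 0, "jaw": 15},
  {"x": 0, "y": 0, "z": 0, "wx": 0, "wy": 0, "wz": 0, "jaw": 15},
])

```text
time_s: 25.18
ee_pos: [0.4405, 0.1701, 0.1719]
eef_rot: [-3.141, -0.0, 3.086]
force: [-0.3, 0.6, -3.7]
grip_width: 0.0281
```

```bash
python3 go.py .44 .1717 .0567 3.0836
python3 - <<'E'
from h import *
im=ctrl.camera("side"); cv2.imwrite("pics/s4.png",cv2.resize(im[100:400,150:550],None,fx=2,fy=2))
E
```

```text
t 25.18 p [0.4405 0.1701 0.1719] rpy [-3.141 -0.     3.086] F [-0.3  0.6 -3.7] w 0.0281 q6 -1.22
turn units [-0.   -0.    0.04]
shift units after turn [0.03 0.08 5.76]  before turn [0.03 0.08 5.76]
```

View pics/s4.png

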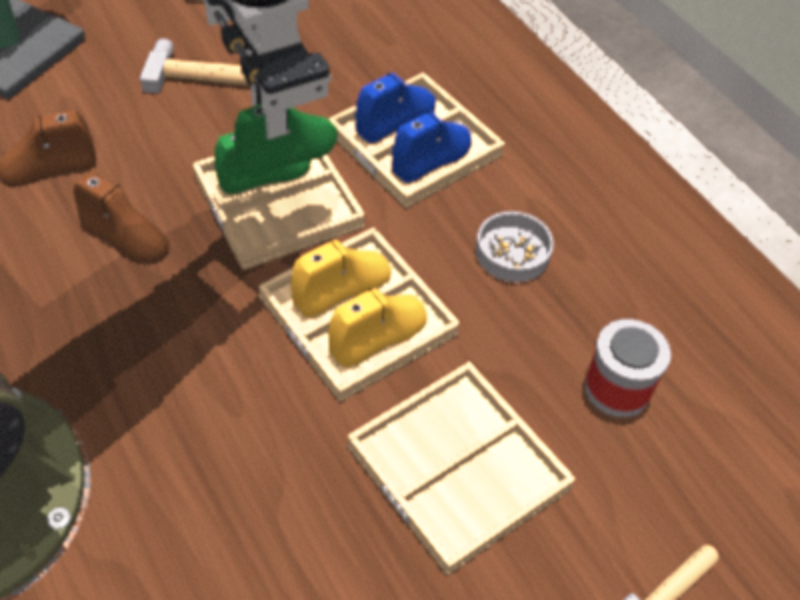

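The blue and yellow pairs stand together in their trays. Green_right hangs level over the right bay of the green tray. Lower it.

Call:
carry_out([
  {"x": 0, "y": 0.05, "z": 0.5, "wx": 0, "wy": 0, "wz": 0, "jaw": 15},
  {"x": 0, "y": 0, "z": 0.8, "wx": 0, "wy": 0, "wz": 0, "jaw": 15},
  {"x": 0, "y": 0, "z": 0.8, "wx": 0, "wy": 0, "wz": 0, "jaw": 15},
  {"x": 0, "y": 0, "z": 0.8, "wx": 0, "wy": 0, "wz": 0, "jaw": 15},
  {"x": 0, "y": 0, "z": 0.8, "wx": 0, "wy": 0, "wz": 0, "jaw": 15},
  {"x": 0, "y": 0, "z": 0.7, "wx": 0, "wy": 0, "wz": 0, "jaw": 15},
  {"x": 0, "y": 0, "z": 0.6, "wx": 0, "wy": 0, "wz": 0, "jaw": 15},
  {"x": 0, "y": 0, "z": 0.35, "wx": 0, "wy": 0, "wz": 0, "jaw": 15},
  {"x": 0, "y": 0, "z": 0.2, "wx": 0, "wy": 0, "wz": 0, "jaw": 15},
  {"x": 0, "y": 0, "z": 0.12, "wx": 0, "wy": 0, "wz": 0, "jaw": 15},
  {"x": 0, "y": 0, "z": 0.08, "wx": 0, "wy": 0, "wz": 0, "jaw": 15},
  {"x": 0, "y": 0, "z": 0, "wx": 0, "wy": 0, "wz": 0, "jaw": 15},
])

```text
time_s: 26.23
ee_pos: [0.441, 0.1703, 0.0572]
eef_rot: [3.141, 0.0, 3.084]
force: [0.4, -0.2, -2.5]
grip_width: 0.0276
```

Call:
carry_out([
  {"x": 0, "y": 0, "z": 0.06, "wx": 0, "wy": 0, "wz": 0, "jaw": 15},
  {"x": 0, "y": 0, "z": 0.03, "wx": 0, "wy": 0, "wz": 0, "jaw": 15},
  {"x": 0, "y": 0, "z": 0, "wx": 0, "wy": 0, "wz": 0, "jaw": 15},
])

```text
time_s: 26.48
ee_pos: [0.4412, 0.1705, 0.0566]
eef_rot: [3.141, 0.001, 3.085]
force: [-6.2, -2.3, 13.5]
grip_width: 0.0281
```

Call:
carry_out([
  {"x": 0, "y": 0, "z": -0.05, "wx": 0, "wy": 0, "wz": 0, "jaw": 15},
  {"x": 0, "y": 0, "z": 0, "wx": 0, "wy": 0, "wz": 0, "jaw": 40},
  {"x": 0, "y": 0, "z": 0, "wx": 0, "wy": 0, "wz": 0, "jaw": 62},
  {"x": 0, "y": 0, "z": 0, "wx": 0, "wy": 0, "wz": 0, "jaw": 62},
  {"x": 0, "y": 0, "z": 0, "wx": 0, "wy": 0, "wz": 0, "jaw": 62},
  {"x": 0, "y": 0, "z": -0.4, "wx": 0, "wy": 0, "wz": 0, "jaw": 62},
  {"x": 0, "y": 0, "z": -0.8, "wx": 0, "wy": 0, "wz": 0, "jaw": 62},
  {"x": 0, "y": 0, "z": -1, "wx": 0, "wy": 0, "wz": 0, "jaw": 62},
  {"x": 0, "y": 0, "z": -1, "wx": 0, "wy": 0, "wz": 0, "jaw": 62},
  {"x": 0, "y": 0, "z": -1, "wx": 0, "wy": 0, "wz": 0, "jaw": 62},
  {"x": 0, "y": 0, "z": -1, "wx": 0, "wy": 0, "wz": 0, "jaw": 62},
  {"x": 0, "y": 0, "z": -1, "wx": 0, "wy": 0, "wz": 0, "jaw": 62},
])

```text
time_s: 27.48
ee_pos: [0.4407, 0.1703, 0.1819]
eef_rot: [3.141, 0.0, 3.085]
force: [-0.5, 0.2, 0.1]
grip_width: 0.0587
```

Call:
carry_out([
  {"x": 0.3, "y": 0.5, "z": 0, "wx": 0, "wy": 0, "wz": 0, "jaw": 62},
  {"x": 0.5, "y": 1, "z": 0, "wx": 0, "wy": 0, "wz": 0, "jaw": 62},
  {"x": 0.5, "y": 1, "z": 0, "wx": 0, "wy": 0, "wz": 0, "jaw": 62},
  {"x": 0.5, "y": 1, "z": 0, "wx": 0, "wy": 0, "wz": 0, "jaw": 62},
  {"x": 0.5, "y": 1, "z": 0, "wx": 0, "wy": 0, "wz": 0, "jaw": 62},
  {"x": 0.5, "y": 1, "z": 0, "wx": 0, "wy": 0, "wz": 0, "jaw": 62},
  {"x": 0.5, "y": 1, "z": 0, "wx": 0, "wy": 0, "wz": 0, "jaw": 62},
  {"x": 0.5, "y": 1, "z": 0, "wx": 0, "wy": 0, "wz": 0, "jaw": 62},
  {"x": 0.5, "y": 1, "z": 0, "wx": 0, "wy": 0, "wz": 0, "jaw": 62},
  {"x": 0.5, "y": 1, "z": 0, "wx": 0, "wy": 0, "wz": 0, "jaw": 62},
  {"x": 0.5, "y": 1, "z": 0, "wx": 0, "wy": 0, "wz": 0, "jaw": 62},
  {"x": 0.3, "y": 0.5, "z": 0, "wx": 0, "wy": 0, "wz": 0, "jaw": 62},
])

```text
time_s: 28.48
ee_pos: [0.3401, 0.3981, 0.18]
eef_rot: [-3.141, -0.0, 3.086]
force: [-0.0, -0.5, -0.5]
grip_width: 0.0585
```

Call:
carry_out([
  {"x": 0.3, "y": 0.5, "z": 0, "wx": 0, "wy": 0, "wz": 0, "jaw": 62},
  {"x": 0.5, "y": 1, "z": 0, "wx": 0, "wy": 0, "wz": 0, "jaw": 62},
  {"x": 0.5, "y": 1, "z": 0, "wx": 0, "wy": 0, "wz": 0, "jaw": 62},
  {"x": 0.5, "y": 1, "z": 0, "wx": 0, "wy": 0, "wz": 0, "jaw": 62},
  {"x": 0.5, "y": 0.5, "z": 0, "wx": 0, "wy": 0, "wz": 0, "jaw": 62},
  {"x": 0, "y": 0, "z": 0, "wx": 0, "wy": 0, "wz": 0, "jaw": 62},
])

```text
time_s: 28.98
ee_pos: [0.2987, 0.48, 0.1799]
eef_rot: [-3.141, -0.001, 3.086]
force: [0.6, -1.2, -0.3]
grip_width: 0.0584
```

Run:
```python
from h import *
im=ctrl.camera("top"); cv2.imwrite("pics/t5.png",im)
cv2.imwrite("pics/t5c.png",cv2.resize(im[90:280,205:405],None,fx=4,fy=4,interpolation=cv2.INTER_CUBIC)[:,:800][::1][:760])
cv2.imwrite("pics/t5a.png",cv2.resize(im[90:185,205:405],None,fx=4,fy=4,interpolation=cv2.INTER_CUBIC))
cv2.imwrite("pics/t5b.png",cv2.resize(im[185:280,205:405],None,fx=4,fy=4,interpolation=cv2.INTER_CUBIC))
cv2.imwrite("pics/s5.png",ctrl.camera("side"))
```

```text
(no output)
```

View pics/t5a.png

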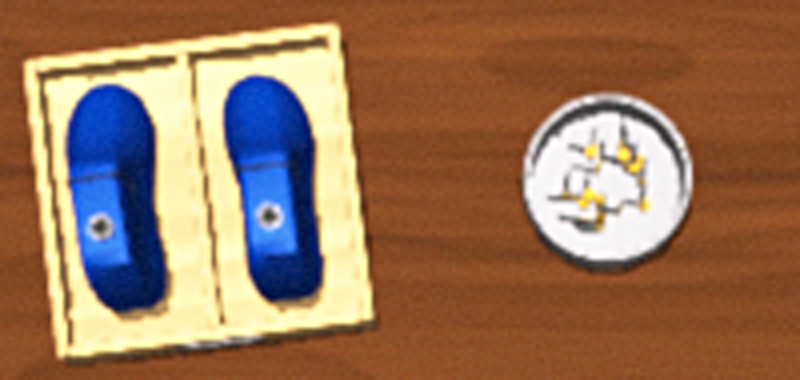

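View pics/t5b.png

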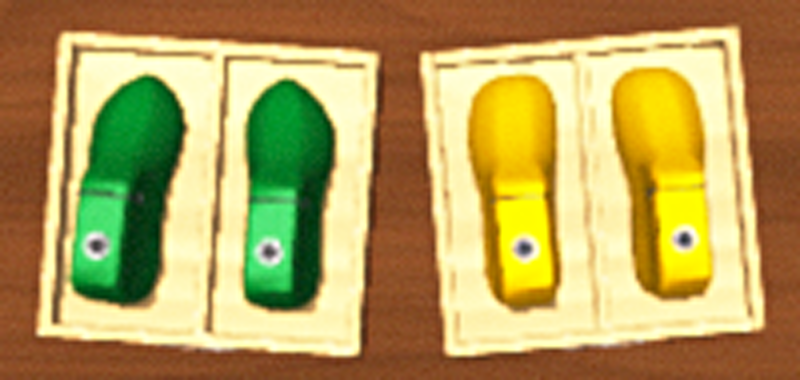

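View pics/s5.png

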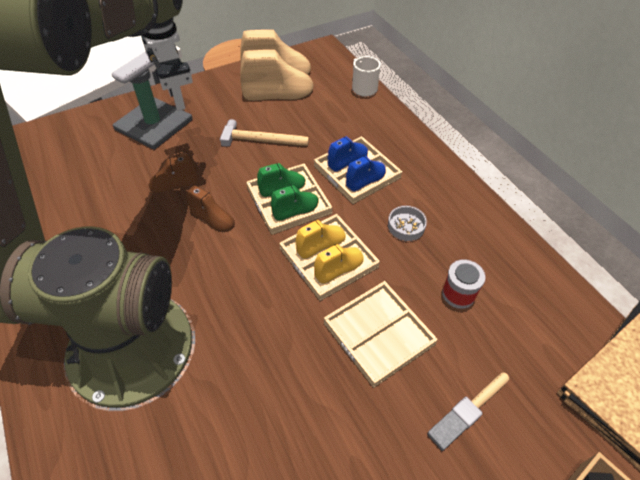

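```bash
cat >> meas.py <<'E'
print("NOW")
now=dict(blue_left=("A",(99,227)),blue_right=("A",(269,215)),green_left=("B",(96,246)),green_right=("B",(269,251)),yellow_left=("C",(136,248)),yellow_right=("C",(296,240)))
for n,(k,p) in now.items():
    w=back("top",px(k,p),.084)[0][:2]; t=trays[k];c,s=np.cos(t[2]),np.sin(t[2]); l=np.array([[c,s],[-s,c]])@(w-t[:2])
    print(n,"hole in tray mm",(l*1000).round(1))
E
python3 meas.py | sed -n '/NOW/,$p'; python3 go.py .3 .48 .18 3.086
python3 - <<'E'
from h import *
for l in ["blue_right","green_right","yellow_right"]:
  for d in ctrl.mark_of("top",l)[:3]:
    r,c=d['position']; print(l,round(d['conf'],2),round(c),round(r),back("top",[c,r],0.006)[0].round(3))
E
```

```text
NOW
blue_left hole in tray mm [-28.2  45.4]
blue_right hole in tray mm [-32.4 -40.3]
green_left hole in tray mm [-32.2  46. ]
green_right hole in tray mm [-29.4 -40.4]
yellow_left hole in tray mm [-28.7  40.7]
yellow_right hole in tray mm [-31.1 -39.5]
t 29.08 p [0.3    0.4784 0.18  ] rpy [-3.141 -0.     3.085] F [0.2 0.4 0.3] w 0.0583 q6 -0.57
turn units [-0.01 -0.   -0.01]
shift units after turn [0.   0.08 0.  ]  before turn [0.   0.08 0.  ]
blue_right 0.9 231 327 [0.263 0.267 0.006]
blue_right 0.6 276 149 [0.649 0.173 0.006]
blue_right 0.6 172 333 [0.25  0.394 0.006]
green_right 0.58 276 243 [0.444 0.172 0.006]
```

View pics/t5.png

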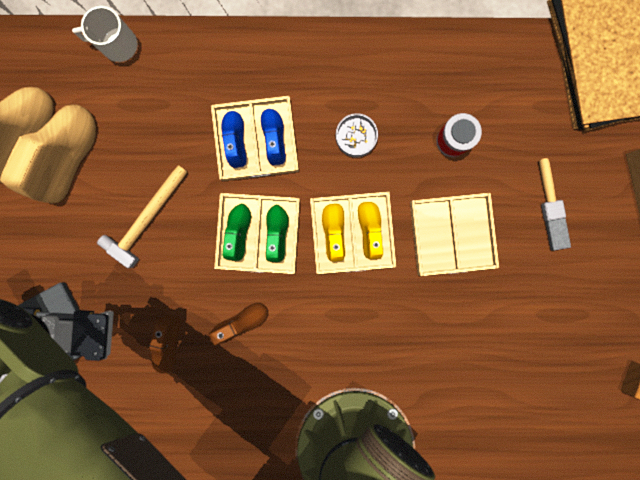

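All lasts are centred to within a few mm. The gripper stops near the stand at top left, so I'll back it off before handing in.

Call:
carry_out([
  {"x": 0, "y": -0.5, "z": -0.3, "wx": 0, "wy": 0, "wz": 0, "jaw": 62},
  {"x": 0, "y": -1, "z": -0.5, "wx": 0, "wy": 0, "wz": 0, "jaw": 62},
  {"x": 0, "y": -1, "z": -0.5, "wx": 0, "wy": 0, "wz": 0, "jaw": 62},
  {"x": 0, "y": -0.5, "z": 0, "wx": 0, "wy": 0, "wz": 0, "jaw": 62},
  {"x": 0, "y": 0, "z": 0, "wx": 0, "wy": 0, "wz": 0, "jaw": 62},
  {"x": 0, "y": 0, "z": 0, "wx": 0, "wy": 0, "wz": 0, "jaw": 62},
  {"x": 0, "y": 0, "z": 0, "wx": 0, "wy": 0, "wz": 0, "jaw": 62},
])

```text
time_s: 29.82
ee_pos: [0.2968, 0.4192, 0.2059]
eef_rot: [-3.141, -0.0, 3.084]
force: [-0.8, 0.5, -0.6]
grip_width: 0.0582
```

Run:
```python
from h import *
o=ctrl.get_obs(); print(o['time_s'],o['ee_pos'],o['force'],np.abs(o['joint_vel']).max())
print(ctrl.hand_in())
```

```text
29.8167 [0.29681141 0.41922687 0.20588676] [-0.77779098  0.54371995 -0.55081528] 0.00977039827972867
the job is handed in; nothing more can be done
None
```

All three right lasts are back beside their mates, and I handed the job in at 29.8 s. The station reports no verdict.

- **Moves:** I stood green_right in the left bay of the empty tray, then moved yellow_right to the yellow tray and blue_right to the blue tray. Last, I moved green_right to the green tray. I lowered each one until it touched the floor before letting go, and left the brown look-alikes alone.
- **Position check (top camera):** All three cone-top holes are at x -29 to -32 mm and y about -40 mm in their trays. I estimated the hole to be about 8 mm behind the last's origin. That puts the origins at about x -21 to -24 mm, against a target of -22.5 and -41 mm.
- **Other checks:** The lasts look upright with toes forward, and the left lasts show no movement in the pictures. The arm was clear of everything, with the wrist force at noise level.
- **Checks that failed or disagreed:**
  - The network's "blue_right" search again ranked a brown look-alike first. It did not report yellow_right in the final picture, so I went by the picture for that one.
  - My first two move calls were refused as "invalid input" because rows must give every field. Nothing moved.

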